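# Tighten the scanner-post clamp with the hex key

## Robot

A 7-joint arm with a two-finger parallel gripper is mounted at the origin on the work surface. World frame = base frame: x ahead of the robot, y to its left, z up, the work surface at z = 0. Lengths are in m, angles in rad, forces in N, time in s.
With the tool pointing down it reaches from about 0.4 to 0.875 m from the base axis. Payload 19.3 kg.
Tool frame: the origin (TCP) lies on the centre line of the jaws, within the pads' length; the fingertips stand 14 mm ahead of it and the grasp point (between the pads) lies 5 mm behind it; x points along the fingers, y is the direction in which the jaws open and shut, and the axes are right-handed (so a half turn about x gives the same grasp; the last joint's range is limited). The gripper opens to 85 mm and grips with 20 to 120 N. Pads are 22 mm wide; open, the fingers measure 114 mm over their backs; the gripper's body (76 mm by 85 mm) begins 54 mm behind the grasp point. The pads swing forward as they close: fully open they stand 13 mm farther back than shut.
Start: joints at [1.12, 0.521, -0.036, 1.599, 0.021, 1.021, -0.113], TCP at [0.232, -0.58, 0.245] pointing down, gripper open.
Joint ranges: [-2.91, 2.91], [-0.3, 2.13], [-1.5, 1.42], [0.17, 2.43], [-1.26, 4.41], [0.16, 1.93], [-2.52, 2.52]. Speed limits (rad/s): [1.89, 1.89, 2.39, 2.39, 3.01, 3.01, 3.01].

## Interface

Orientations are given as [roll, pitch, yaw] about the fixed x, y, z axes, in that order (R = Rz(yaw) Ry(pitch) Rx(roll)).
In Python, from workcell import monitor, optics, bot gives the robot as it stands.
- The arm moves only by the tool arm_command, never from a script. Its arguments are lists of equal length, an entry for each row: "delta_pos": the shift along the tool's x, y, z as a fraction of full scale, a list of three; "rotation": the turn, a rotation vector about the tool's x, y, z as a fraction of full scale, a list of three. In form: {"delta_pos": [[dx, dy, dz], ...], "rotation": [[wx, wy, wz], ...]}. A call has 1 to 10 rows; each row shifts and turns the pose as measured when the row begins, along the tool's axes as they then stand; what a row does not reach is not made up. Full scale, the value 1, is 30 mm for a shift and 6 degrees for a turn. A row lasts 1/10 s, in which the tool goes at most 50 mm and 8.59 degrees, less where a joint would pass 70% of its speed; a pose out of reach is approached as far as the arm can. A call with a number of a shift or a turn outside -1 to 1 is refused whole. A call with a gripper value outside its range is refused whole. "gripper" is the closure, from -1 (fully open) to 1 (shut), so that 0 is half open, set as the call begins (left out, the last holds). The fingers move at their own pace and stop on an object; "grip_force" is the grip in N (left out, the last holds). Time passes only in rows, so rows that do not move let the fingers close. It gives the time, the measured TCP pose, the force and the opening at its end, in the units of the state.
- monitor.observe(): the state, without advancing time (a new reading comes with each control period).
- optics.grab_frame(name): name is "scene" or "top"; returns the picture (400x640x3 uint8, red, green, blue); there is no depth.
- optics.camera_params(name): a dict with "fx", "fy", "cx", "cy" (pixels), "origin" and "rotation" of the camera in the world. Camera axes: x right, y down, z forward; pixel columns grow to the right and rows downward; lengths in m; the calibration is good to about 2 mm. A picture is of the moment at which its call begins. camera_params takes no time and is no camera call.
- bot.job_done(): hands the job in, once; it reports no verdict.
The state is a dict: "clock": time; "qpos": joint angles; "qd": joint speeds; "joint_efforts": joint torques, N m; "position": TCP position; "tool_rot": TCP orientation; "force": force on the tool from outside, world axes, zero at the start; "moment": the same for the moment, N m; "grip_width": finger opening in m.
Only numpy, scipy, OpenCV 4.12 (cv2) and the standard library are available. Lean on these libraries where they do the work, as an engineer would, in place of code of your own. Each camera call takes 0.05 s, during which the arm holds its last target. There are 200 camera calls.

## Task

Take the hex key with the square handle out of the tool rack, feel its end into the hex socket deep in the sloped head of the post clamp, and turn it clockwise in quarter turns, letting go and taking a fresh grip between them while the key stays in the socket, until the clamp is fully tight against its stop. Then pull the key out and hang it back upright in the rack place it came from, leaving the screwdriver, the tape roll and the marker where they are.

Things in the scene. Friction and masses are not known exactly. Their poses are not given: they have to be found in the camera images.
- key_center (a point): Middle of the hex key's handle: black, square, 34 x 34 mm, 55 mm tall, with a straight steel hex shaft below on its axis. 27.5 mm above the handle's underside, 99.5 mm above the shaft's end. z runs up the key; x and y are square to the handle's side faces (grip any pair). 0.11 to 0.18 kg. It hangs upright, its underside on the rack's top face, yaw arbitrary.
- key_tip (a point): Middle of the end face of the key's shaft, 72 mm below the handle's underside. The shaft is 17 mm across flats, 19.6 mm across corners; its last 5 mm taper from 17 to 11 mm diameter. Axes as the handle's; two of the six flats face along +x and -x.
- bore (a point): Middle of the mouth (22 mm wide, 88 mm above the table) of the round bore in the clamp's sloped grey 70 x 70 mm face. z points out along the bore, 30 degrees from vertical, leaning away from the post; y is level. 10 mm down begins a steel hex socket, 18.2 mm across flats, 16 mm deep, on the bore's axis. The clamp is bolted down, left or right of the rack.
- socket_floor (a point): Floor of the hex socket, on the bore's axis 26 mm below the mouth: the seated key's end rests here. Axes as the bore's, NOT as the flats: how the flats stand varies, is not reported and repeats every 60 degrees, so feel for it by pressing lightly and turning. Out of line, the key's end stops about 15 mm below the mouth (only its taper enters); in line it goes to the floor.
- cam (a joint): Turn of the socket in rad; grows as the key turns clockwise looking down into the bore. Starts at 0 to 0.45, stops hard at 3.14 (tight: a steel shoe bears on the post), stays where left; friction about 0.15 N m. It does not tell how the flats stand. The key has about 8 degrees of play either way in the socket and, when let go, stays standing in it.
- foot: The clamp: grey base 200 x 100 x 12 mm, bolted down, origin on the table. The bore's mouth is at x = -20 mm; a 30 mm post, 212 mm tall, stands at x = +85 mm with a black scanner on top (to 243 mm). Nothing stands over the bore or on the clamp's -x side, to which the bore leans.
- rack: Grey plastic tool rack, fixed: a 60 x 250 x 12 mm plate on two end legs, its top face 95 mm above the table. Origin on the table under its middle; y runs along its row of three 26 mm through holes at y = -85, 0 and +85 mm. The key hangs in one end hole, a screwdriver in the other (which is which varies); the middle one is empty.
- driver_center (a point): Middle of the handle of the screwdriver in the rack: round waisted black handle up to 35 mm thick and 70 mm tall, 9 mm round blade below. Leave it alone. 35 mm above the rack's top face.
- tape: Bystander: brown roll of packing tape lying flat, 100 mm in diameter, 48 mm tall; origin at the middle of its underside.
- marker: Bystander: white marker with a black cap lying on the table, 140 mm long along x, 17 mm thick; origin under its middle.
Not all that is in view belongs to the job. What is shaped like the part that bears key_center but blue or red is not meant.

How it is judged:
By the outcome, as a careful person would: the job done as asked, in the order asked, and still so for the second after the job is handed in, with the robot touching nothing.
It also fails if it takes over 72 s, if anything falls off the work surface, if the arm or the gripper's body presses on something with over 40 N, if the wrist force passes 120 N, or if a joint passes its speed limit or range.

## Working session

There is one attempt and no reset: what is moved stays moved. The work goes in short steps, Python scripts to look and compute and a tool call to move; the robot and the scene stay as the last step left them, time stands still between calls to the robot, and variables do not carry over. Pictures are saved under pics/ and viewed, about 8 in all and at most 12, crops included, and the job is handed in when it is done.

Besides the shell and the picture viewer there is one more tool, called after "Call:" by a JSON object that holds its "fn" and its "kwargs", one argument or row to a line. arm_command: Moves the arm, as the interface text tells. Its arguments: {"type":"object","properties":{"delta_pos":{"type":"array","items":{"type":"array","items":{"type":"number"}}},"rotation":{"type":"array","items":{"type":"array","items":{"type":"number"}}},"gripper":{"type":"number"},"grip_force":{"type":"number"}},"required":["delta_pos","rotation"]}

```bash
mkdir -p pics; ls; cat > h.py <<'E'
import numpy as np, cv2
from workcell import monitor, optics, bot
from scipy.spatial.transform import Rotation as R
def snap(n,f):
    im=optics.grab_frame(n); cv2.imwrite('pics/'+f,im[:,:,::-1]); return im
def ray(n,u,v,z):
    c=optics.camera_params(n); d=np.array([(u-c['cx'])/c['fx'],(v-c['cy'])/c['fy'],1])
    d=np.array(c['rotation'])@d; o=np.array(c['origin']); return o+d*(z-o[2])/d[2]
def proj(n,p):
    c=optics.camera_params(n); q=np.array(c['rotation']).T@(np.array(p)-c['origin']); return np.array([c['fx']*q[0]/q[2]+c['cx'],c['fy']*q[1]/q[2]+c['cy']])
E
python3 - <<'E'
from h import *
print(monitor.observe())
for n in('scene','top'):
    print(optics.camera_params(n)); snap(n,n+'0.png')
E
```

```text
pics
{'clock': 0.0, 'qpos': array([ 1.11980444,  0.52200195, -0.03634215,  1.60000489,  0.02118351,
        1.02112897, -0.11278715]), 'qd': array([ 0.00156942, -0.00021916,  0.00034669, -0.00151928,  0.00040132,
        0.00137792,  0.0009336 ]), 'joint_efforts': array([-1.50871278e-03, -9.27110553e+01,  1.97883099e+00, -3.69936311e+01,
        1.75639131e-02,  8.25243071e-03,  9.27771993e-06]), 'position': array([ 0.23213903, -0.57993231,  0.2447342 ]), 'tool_rot': array([-1.51658917,  1.56963745,  2.00580235]), 'force': array([ 0.00190685,  0.32034291, -0.36858091]), 'moment': array([ 0.00195362, -0.01946721,  0.00642381]), 'grip_width': 0.08531430138550165}
{'fx': 367.45901014487515, 'fy': 367.45901014487515, 'cx': 319.1494542688478, 'cy': 195.52542029338082, 'origin': array([0.9433327 , 0.20954902, 0.68791289]), 'rotation': array([-2.47916748, -0.00525597,  2.06247092])}
{'fx': 510.57570642055276, 'fy': 510.57570642055276, 'cx': 321.85720934277674, 'cy': 203.7176602934967, 'origin': array([0.3280506 , 0.02090391, 1.29128317]), 'rotation': array([-2.95495421,  0.00420555, -1.55659405])}
```

```bash
sed -i "s/np.array(c\['rotation'\])/R.from_euler('xyz',c['rotation']).as_matrix()/" h.py; cat h.py | tail -6
```

```text
im=optics.grab_frame(n); cv2.imwrite('pics/'+f,im[:,:,::-1]); return im
def ray(n,u,v,z):
    c=optics.camera_params(n); d=np.array([(u-c['cx'])/c['fx'],(v-c['cy'])/c['fy'],1])
    d=R.from_euler('xyz',c['rotation']).as_matrix()@d; o=np.array(c['origin']); return o+d*(z-o[2])/d[2]
def proj(n,p):
    c=optics.camera_params(n); q=R.from_euler('xyz',c['rotation']).as_matrix().T@(np.array(p)-c['origin']); return np.array([c['fx']*q[0]/q[2]+c['cx'],c['fy']*q[1]/q[2]+c['cy']])
```

View pics/scene0.png

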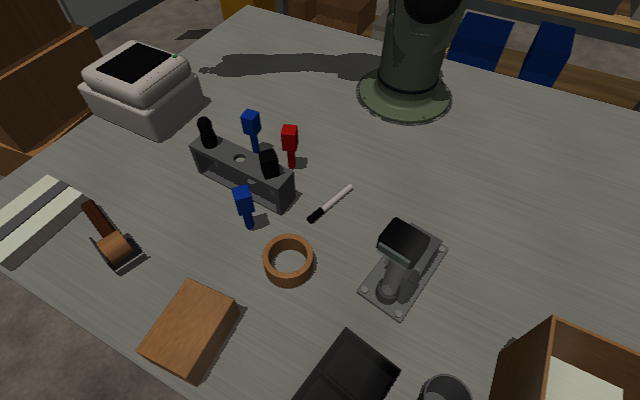

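View pics/top0.png

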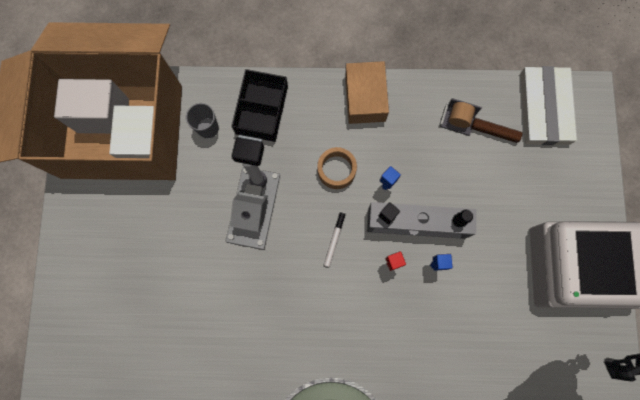

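Candidates for the key: black square top(389,213)/scene(268,160) in the rack; blue top(390,178) and (443,262); red top(396,261); screwdriver top(463,217), round. By the description I choose the black square; I'll check it in a close crop, with the clamp.

```bash
python3 - <<'E'
from h import *
t=cv2.imread('pics/top0.png'); s=cv2.imread('pics/scene0.png')
a=cv2.resize(t[190:250,360:490],(780,360),interpolation=cv2.INTER_CUBIC)   #x6
b=cv2.resize(t[160:260,215:295],(320,400)[::1],interpolation=cv2.INTER_CUBIC)[:240] if 0 else cv2.resize(t[190:250,220:285],(260,240),interpolation=cv2.INTER_CUBIC) #x4
c=cv2.resize(s[130:210,180:300],(360,240),interpolation=cv2.INTER_CUBIC) #x3
o=np.zeros((600,780,3),np.uint8); o[:360]=a; o[360:,:260]=b; o[360:,270:630]=c
cv2.imwrite('pics/crop1.png',o)
print('key',ray('top',389,213,.15),'drv',ray('top',463,217,.165),'hole',ray('top',423,217,.095))
print('bore',ray('top',246,215,.088), 'scanner',ray('top',248,151,.243))
for p in [(240,172),(280,175)]: pass
E
```

```text
key [ 0.52411682 -0.1236571   0.15      ] drv [ 0.51471157 -0.28667601  0.165     ] hole [ 0.52503213 -0.21108055  0.095     ]
bore [0.52531261 0.21008059 0.088     ] scanner [0.63819911 0.18722404 0.243     ]
```

View pics/crop1.png

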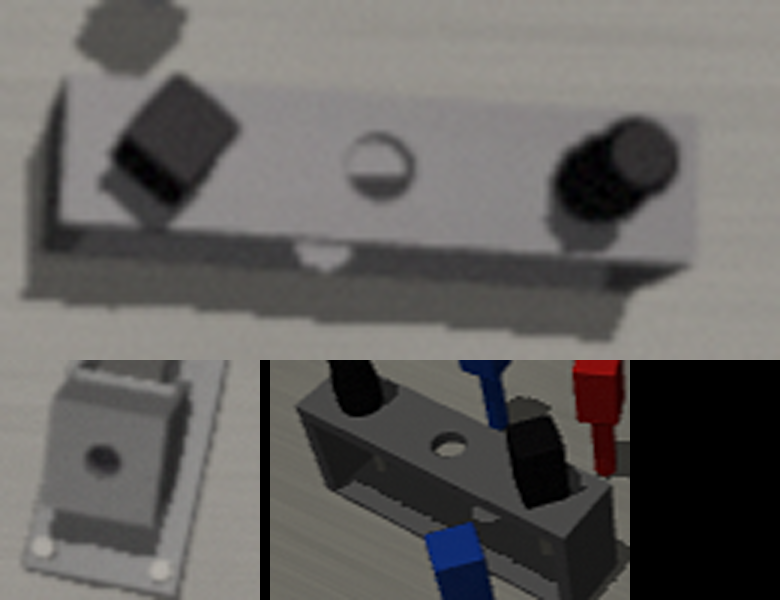

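Crop confirms: black square handle in the rack's left hole (top ≈(390.7,212)); round screwdriver on the right; bore mouth at top ≈(245.5,215). Next fit rack, key yaw and clamp pose and check as an overlay.

```bash
cat > model.py <<'E'
from h import *
def Rz(a): return R.from_euler('z',a).as_matrix()
def foot_pts(x,y,a):
    f=lambda p: np.array([x,y,0])+Rz(a)@np.array(p)
    return f
def box(f,x0,x1,y0,y1,z0,z1):
    P=[f((x,y,z)) for z in(z0,z1) for x,y in((x0,y0),(x1,y0),(x1,y1),(x0,y1))]
    return [(P[i],P[j]) for i,j in [(0,1),(1,2),(2,3),(3,0),(4,5),(5,6),(6,7),(7,4),(0,4),(1,5),(2,6),(3,7)]]
E
python3 - <<'E'
from model import *
from scipy.optimize import least_squares
px=lambda u,v:(360+u/6,190+v/6)
rc=[ray('top',*px(*p),.095)[:2] for p in [(68,76),(695,113),(690,265),(60,222)]]
print('rack c',np.mean(rc,0),'L',np.linalg.norm(rc[0]-rc[1]),np.linalg.norm(rc[3]-rc[2]),'W',np.linalg.norm(rc[0]-rc[3]))
d=(rc[0]-rc[1]+rc[3]-rc[2]); d/=np.linalg.norm(d); print('rack +y dir',d,'key hole',np.mean(rc,0)+.085*d)
kc=[ray('top',*px(*p),.15)[:2] for p in [(182,75),(240,128),(190,185),(125,138)]]
print('key c',np.mean(kc,0),'edges',[ (np.linalg.norm(kc[i]-kc[i-1]),np.degrees(np.arctan2(*(kc[i]-kc[i-1])[::-1]))) for i in range(4)])
b=[ray('top',*p,.012)[:2] for p in [(225.5,242),(264.5,249.5),(280,175),(240,170)]]
print(b); 
for i in range(4): e=b[i]-b[i-1]; print(np.linalg.norm(e),np.degrees(np.arctan2(e[1],e[0])))
# init foot
bore=ray('top',245.5,215,.088)[:2]; e=b[2]-b[1]; a=np.arctan2(e[1],e[0]); o=bore+.02*np.array([np.cos(a),np.sin(a)])
print('foot',o,np.degrees(a))
f=foot_pts(*o,a)
c30,s30=np.cos(np.pi/6),np.sin(np.pi/6)
m=np.array([-.02,0,.088]); ax=np.array([-s30,0,c30]); ux=np.array([c30,0,s30]); uy=np.array([0,1,0])
L=box(f,-.1,.1,-.05,.05,0,.012)
q=[f(m+.035*(i*ux+j*uy)) for i,j in((1,1),(1,-1),(-1,-1),(-1,1))]; L+=[(q[i],q[i-1]) for i in range(4)]
q=[f(m+.011*(np.cos(t)*ux+np.sin(t)*uy)) for t in np.linspace(0,6.28,24)]; L+=[(q[i],q[i-1]) for i in range(24)]
L+=box(f,.07,.1,-.015,.015,.012,.212)
k=np.mean(kc,0); ka=np.arctan2(*(kc[1]-kc[0])[::-1]); g=foot_pts(*k,ka); L+=box(g,-.017,.017,-.017,.017,.095,.15)
ro=np.mean(rc,0); g=foot_pts(*ro,np.arctan2(-d[0],d[1])); L+=box(g,-.03,.03,-.125,.125,.083,.095)
o=np.zeros((600,800,3),np.uint8)
for n,(x0,y0),(X,Y) in [('top',(215,160),(0,0)),('scene',(340,205),(400,0)),('top',(355,180),(0,310)),('scene',(185,120),(400,310))]:
    im=cv2.imread(f'pics/{n}0.png'); w,h,s=(80,72,4) if X==0 and Y==0 else (130,97,3)
    if n=='scene' and Y==0: w,h,s=130,97,3
    im=cv2.resize(im[y0:y0+h,x0:x0+w],None,fx=s,fy=s,interpolation=cv2.INTER_CUBIC)
    for A,B in L:
        A,B=[((proj(n,p)-(x0,y0)+.5)*s) for p in(A,B)]
        cv2.line(im,tuple(int(v) for v in A),tuple(int(v) for v in B),(0,255,255),1)
    hh=min(im.shape[0],600-Y); o[Y:Y+hh,X:X+im.shape[1]]=im[:hh]
cv2.imwrite('pics/ov.png',o)
E
```

```text
rack c [ 0.522379   -0.21091938] L 0.24847479773591083 0.24746628607729343 W 0.05868922876151099
rack +y dir [0.05094553 0.99870143] key hole [ 0.52670937 -0.12602976]
key c [ 0.5266959  -0.12755249] edges [(np.float64(0.03278802428623071), np.float64(-41.603902143763875)), (np.float64(0.029564816096065), np.float64(-132.83037875342455)), (np.float64(0.02917855585249347), np.float64(139.0554965411834)), (np.float64(0.03004186652414635), np.float64(54.086193224304274))]
[array([0.46825439, 0.27076421]), array([0.45072999, 0.1719293 ]), array([0.64341973, 0.13869036]), array([0.65534389, 0.24246475])]
0.1892176993568154 171.39855308020978
0.1003765078982486 -100.05460874448316
0.19553557964208151 -9.787193490042517
0.10445721612495108 83.44519582228014
foot [0.54500538 0.20787644] -9.787193490042517
```

View pics/ov.png

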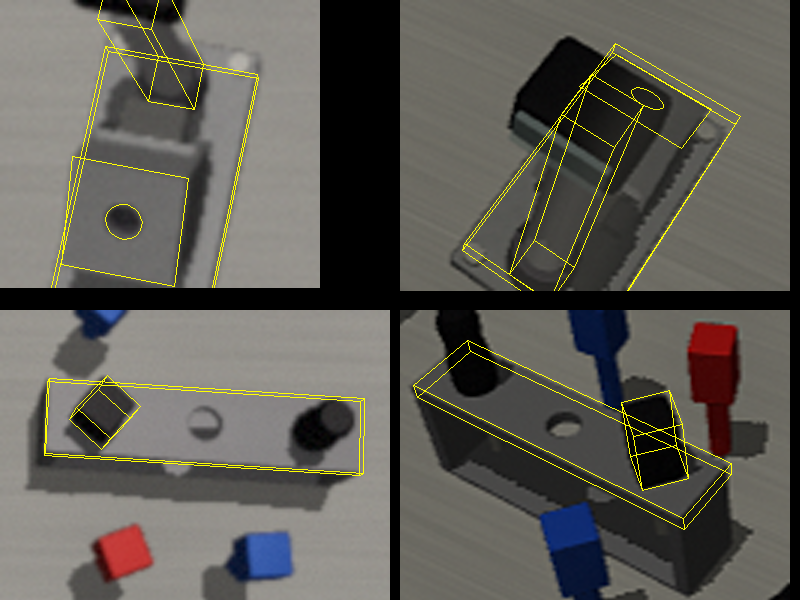

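```bash
python3 - <<'E'
from model import *
t=cv2.imread('pics/top0.png');s=cv2.imread('pics/scene0.png')
a=cv2.resize(t[160:255,218:288],None,fx=6,fy=6,interpolation=cv2.INTER_CUBIC)
b=cv2.resize(s[210:325,350:450],None,fx=3.6,fy=3.6,interpolation=cv2.INTER_CUBIC)
o=np.zeros((600,800,3),np.uint8); o[:a.shape[0],:a.shape[1]]=a; o[:b.shape[0],430:430+b.shape[1]]=b[:,:370]
o=np.clip(o.astype(float)*1.5,0,255).astype(np.uint8); cv2.imwrite('pics/crop2.png',o)
E
```

```text
(no output)
```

View pics/crop2.png

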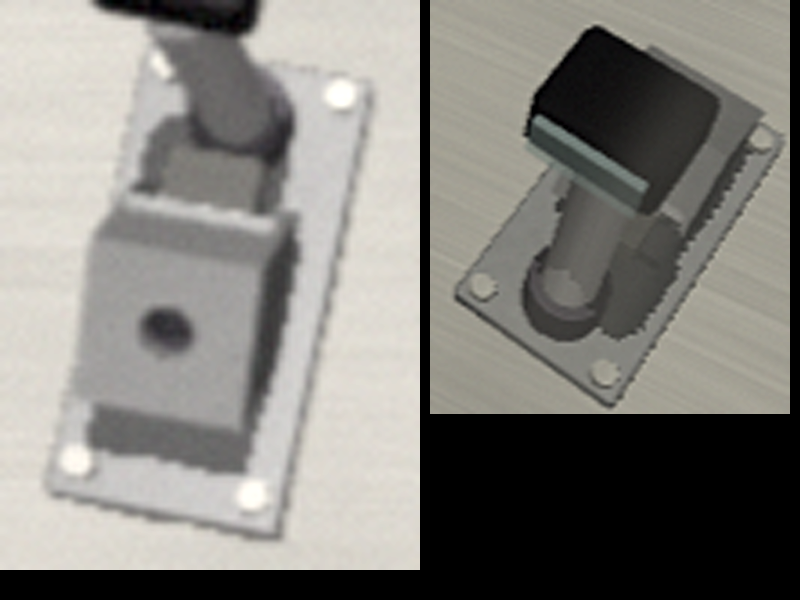

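Crop: bore mouth at top (245.7,214.7), base corners at top (226,241.7), (264.7,249.2), (280,173.3); scene base corners at (357.5,292.5), (400.6,322.5), (448,248). Cross-check both cameras.

```bash
python3 - <<'E'
from model import *
for p in [(226,241.7),(264.7,249.2),(280,173.3)]: print('top',ray('top',*p,.012))
for p in [(357.5,292.5),(400.6,322.5),(448,248)]: print('scn',ray('scene',*p,.012))
for z in (.06,.088,.12): print('bore',ray('top',245.7,214.7,z))
# driver top & hole & rack corners from scene
print('hole scn',ray('scene',180+449/3-90,130+(445-360)/3,.095), 'top',ray('top',423.3,217.7,.095))
E
```

```text
top [0.46902882 0.26954235 0.012     ]
top [0.45148983 0.17145374 0.012     ]
top [0.64792946 0.13882307 0.012     ]
scn [0.65143972 0.14147091 0.012     ]
scn [0.66676439 0.235448   0.012     ]
scn [0.47135597 0.26827145 0.012     ]
bore [0.53063617 0.21524789 0.06      ]
bore [0.52602927 0.21082841 0.088     ]
bore [0.52076425 0.20577758 0.12      ]
hole scn [ 0.52580719 -0.21052991  0.095     ] top [ 0.52336089 -0.2117531   0.095     ]
```

```bash
python3 - <<'E'
from model import *
a=np.radians(-9.7); ex=np.array([np.cos(a),np.sin(a)]); ey=np.array([-ex[1],ex[0]]); o=np.array([.5595,.204])
def loc(p): d=p[:2]-o; return d@ex*1e3,d@ey*1e3
for z in(.012,.03,.05): print(z,'post scn',loc(ray('scene',350+138/3.6,210+297/3.6,z)),'top',loc(ray('top',218+245/6,160+115/6,z)))
print('bore',loc(ray('top',245.7,214.7,.088)))
for q in [(80,398),(245,430),(265,265),(95,240),(125,195),(285,225)]:
  print(q,[tuple(np.round(loc(ray('top',218+q[0]/6,160+q[1]/6,z)),1)) for z in(.0705,.088,.1055,.12)])
# post axis top via scanner in top image
print('scanner top',loc(ray('top',248,151,.243)), loc(ray('scene',350+195/3.6,210+110/3.6,.243)))
E
```

```text
0.012 post scn (np.float64(64.37646400810209), np.float64(0.9379056349998391)) top (np.float64(73.01360891232191), np.float64(1.1959537734179313))
0.03 post scn (np.float64(72.712758048522), np.float64(2.780840300507047)) top (np.float64(69.21032424803923), np.float64(-1.908973345161054))
0.05 post scn (np.float64(81.97530698232191), np.float64(4.828545484403943)) top (np.float64(64.9844523988364), np.float64(-5.358892365804323))
bore (np.float64(-34.14272461847242), np.float64(1.0913268942290577))
(80, 398) [(np.float64(-65.9), np.float64(32.5)), (np.float64(-67.8), np.float64(28.9)), (np.float64(-69.7), np.float64(25.2)), (np.float64(-71.3), np.float64(22.3))]
(245, 430) [(np.float64(-66.5), np.float64(-35.5)), (np.float64(-68.4), np.float64(-38.2)), (np.float64(-70.3), np.float64(-40.8)), (np.float64(-71.8), np.float64(-43.0))]
(265, 265) [(np.float64(0.9), np.float64(-29.7)), (np.float64(-1.9), np.float64(-32.4)), (np.float64(-4.7), np.float64(-35.1)), (np.float64(-7.1), np.float64(-37.4))]
(95, 240) [(np.float64(-1.5), np.float64(40.4)), (np.float64(-4.3), np.float64(36.7)), (np.float64(-7.1), np.float64(32.9)), (np.float64(-9.4), np.float64(29.9))]
(125, 195) [(np.float64(19.0), np.float64(32.4)), (np.float64(15.9), np.float64(28.7)), (np.float64(12.8), np.float64(25.1)), (np.float64(10.2), np.float64(22.1))]
(285, 225) [(np.float64(18.6), np.float64(-34.3)), (np.float64(15.5), np.float64(-37.0)), (np.float64(12.4), np.float64(-39.6)), (np.float64(9.9), np.float64(-41.8))]
scanner top (np.float64(80.40055823190731), np.float64(-3.2761623551904737)) (np.float64(91.65981536964512), np.float64(2.051678963058007))
```

```bash
cat > plan.py <<'E'
from h import *
import sys
def cur():
    s=monitor.observe(); return np.array(s['position']),R.from_euler('xyz',s['tool_rot']),s
def rot(xdir,ydir):
    x=np.array(xdir,float);x/=np.linalg.norm(x); y=np.array(ydir,float); y-=x*(x@y); y/=np.linalg.norm(y)
    return R.from_matrix(np.stack([x,y,np.cross(x,y)],1))
def rows(p1,r1,n=None,vis=True,p0=None,r0=None):
    if p0 is None: p0,r0,_=cur()
    rv=(r0.inv()*r1).as_rotvec(); d=np.linalg.norm(p1-p0)
    n=n or int(np.ceil(max(d/.0285,np.degrees(np.linalg.norm(rv))/5.7,1)))
    step=(p1-p0)/n; D=[];
    for i in range(n):
        r=r0*R.from_rotvec(rv*i/n); D.append(np.round(r.inv().apply(step)/.03,2).tolist())
    w=np.round(np.degrees(rv)/n/6,2).tolist()
    for i in range(0,n,10): print(D[i:i+10],'x%d rot'%len(D[i:i+10]),w)
E
python3 - <<'E'
from plan import *
p,r,s=cur(); print(p,r.as_matrix().round(3).tolist(),s['qpos'].round(2))
t=r.apply([0,1,0]); print('tool y angle',np.degrees(np.arctan2(t[1],t[0])))
for b in (-40.4,49.6,139.6,-130.4):
    print(b); rows(np.array([.527,-.1265,.22]),rot([0,0,-1],[np.cos(np.radians(b)),np.sin(np.radians(b)),0]))
for q in [(390,178),(443,262),(396,261)]: print('decoy',ray('top',*q,.12))
E
```

```text
[ 0.2321075  -0.57998505  0.24477335] [[-0.0, 0.372, -0.928], [0.001, -0.928, -0.372], [-1.0, -0.001, 0.0]] [ 1.12  0.52 -0.04  1.6   0.02  1.02 -0.11]
tool y angle -68.18502674684567
-40.4
[[0.04, -0.52, -0.74], [0.04, -0.5, -0.75], [0.04, -0.48, -0.76], [0.04, -0.46, -0.77], [0.04, -0.45, -0.78], [0.04, -0.43, -0.79], [0.04, -0.41, -0.8], [0.04, -0.39, -0.81], [0.04, -0.37, -0.82], [0.04, -0.35, -0.83]] x10 rot [-0.23, -0.0, 0.0]
[[0.04, -0.33, -0.84], [0.04, -0.31, -0.85], [0.04, -0.29, -0.86], [0.04, -0.26, -0.86], [0.04, -0.24, -0.87], [0.04, -0.22, -0.87], [0.04, -0.2, -0.88], [0.04, -0.18, -0.88], [0.04, -0.16, -0.89], [0.04, -0.14, -0.89]] x10 rot [-0.23, -0.0, 0.0]
49.6
[[0.04, -0.49, -0.7], [0.04, -0.42, -0.75], [0.04, -0.35, -0.78], [0.04, -0.27, -0.82], [0.04, -0.19, -0.84], [0.04, -0.11, -0.85], [0.04, -0.02, -0.86], [0.04, 0.06, -0.86], [0.04, 0.15, -0.85], [0.04, 0.23, -0.83]] x10 rot [-0.93, -0.0, 0.0]
[[0.04, 0.31, -0.8], [0.04, 0.38, -0.77], [0.04, 0.46, -0.73], [0.04, 0.53, -0.68], [0.04, 0.59, -0.62], [0.04, 0.65, -0.56], [0.04, 0.7, -0.5], [0.04, 0.75, -0.43], [0
[... 690 characters left out ...]
-0.11, 0.66], [0.03, -0.05, 0.67], [0.03, 0.02, 0.67]] x7 rot [0.94, 0.0, 0.0]
-130.4
[[0.04, -0.52, -0.74], [0.04, -0.56, -0.71], [0.04, -0.6, -0.68], [0.04, -0.63, -0.64], [0.04, -0.67, -0.61], [0.04, -0.7, -0.57], [0.04, -0.73, -0.53], [0.04, -0.76, -0.49], [0.04, -0.78, -0.45], [0.04, -0.8, -0.41]] x10 rot [0.52, 0.0, 0.0]
[[0.04, -0.83, -0.36], [0.04, -0.84, -0.32], [0.04, -0.86, -0.27], [0.04, -0.87, -0.22], [0.04, -0.88, -0.18], [0.04, -0.89, -0.13], [0.04, -0.9, -0.08], [0.04, -0.9, -0.03], [0.04, -0.9, 0.02], [0.04, -0.9, 0.07]] x10 rot [0.52, 0.0, 0.0]
decoy [ 0.61293997 -0.13066278  0.12      ]
decoy [ 0.41744821 -0.24950853  0.12      ]
decoy [ 0.41823489 -0.14230754  0.12      ]
```

Call:
{"fn": "arm_command", "kwargs": {
  "delta_pos": [
    [0.04,-0.52,-0.74],
    [0.04,-0.5,-0.75],
    [0.04,-0.48,-0.76],
    [0.04,-0.46,-0.77],
    [0.04,-0.45,-0.78],
    [0.04,-0.43,-0.79],
    [0.04,-0.41,-0.8],
    [0.04,-0.39,-0.81],
    [0.04,-0.37,-0.82],
    [0.04,-0.35,-0.83]
  ],
  "rotation": [
    [-0.23,0,0],
    [-0.23,0,0],
    [-0.23,0,0],
    [-0.23,0,0],
    [-0.23,0,0],
    [-0.23,0,0],
    [-0.23,0,0],
    [-0.23,0,0],
    [-0.23,0,0],
    [-0.23,0,0]
  ],
  "gripper": -0.5,
  "grip_force": 80
}}

```text
clock: 1.1
position: [0.3796, -0.346, 0.2296]
tool_rot: [-1.276, 1.565, 2.49]
force: [0.8, -0.3, -0.4]
grip_width: 0.064
```

Call:
{"fn": "arm_command", "kwargs": {
  "delta_pos": [
    [0.04,-0.33,-0.84],
    [0.04,-0.31,-0.85],
    [0.04,-0.29,-0.86],
    [0.04,-0.26,-0.86],
    [0.04,-0.24,-0.87],
    [0.04,-0.22,-0.87],
    [0.04,-0.2,-0.88],
    [0.04,-0.18,-0.88],
    [0.04,-0.16,-0.89],
    [0.04,-0.14,-0.89]
  ],
  "rotation": [
    [-0.23,0,0],
    [-0.23,0,0],
    [-0.23,0,0],
    [-0.23,0,0],
    [-0.23,0,0],
    [-0.23,0,0],
    [-0.23,0,0],
    [-0.23,0,0],
    [-0.23,0,0],
    [-0.23,0,0]
  ]
}}

```text
clock: 2.1
position: [0.5295, -0.1078, 0.2156]
tool_rot: [-1.397, 1.561, 2.62]
force: [-0.5, 0.2, 0.5]
grip_width: 0.0639
```

```bash
python3 - <<'E'
from plan import *
p,r,s=cur(); print(p,s['qpos'].round(2),s['clock'],s['grip_width'],s['force'])
rows(np.array([.527,-.1265,.22]),rot([0,0,-1],[np.cos(np.radians(-40.4)),np.sin(np.radians(-40.4)),0]))
E
```

```text
[ 0.52948404 -0.10775959  0.21556231] [ 0.31  0.44 -0.3   1.84  0.15  0.9  -0.75] 2.1 0.06392337600855283 [-0.53897899  0.22962586  0.4671573 ]
[[-0.15, 0.34, 0.53]] x1 rot [0.09, 0.02, 0.09]
```

Call:
{"fn": "arm_command", "kwargs": {
  "delta_pos": [
    [-0.15,0.34,0.53],
    [0,0,0]
  ],
  "rotation": [
    [0.09,0.02,0.09],
    [0,0,0]
  ]
}}

```text
clock: 2.3
position: [0.5287, -0.1228, 0.2193]
tool_rot: [-2.35, 1.569, 1.665]
force: [-0.8, -0.4, -0.4]
grip_width: 0.0641
```

```bash
python3 - <<'E'
from plan import *
p,r,s=cur(); print(p)
rows(np.array([.528,-.1265,.124]),rot([0,0,-1],[np.cos(np.radians(-40.4)),np.sin(np.radians(-40.4)),0]),5)
t=snap('top','t1.png'); sc=snap('scene','s1.png')
o=np.hstack([cv2.resize(t[170:270,350:450],(400,400)),cv2.resize(sc[90:190,220:320],(400,400))]); cv2.imwrite('pics/c3.png',o[:,:,::-1])
E
```

```text
[ 0.52866465 -0.1227683   0.21926716]
[[0.64, 0.01, 0.02], [0.64, 0.01, 0.02], [0.64, 0.01, 0.02], [0.64, 0.01, 0.02], [0.64, 0.01, 0.02]] x5 rot [0.01, -0.0, 0.0]
```

View pics/c3.png

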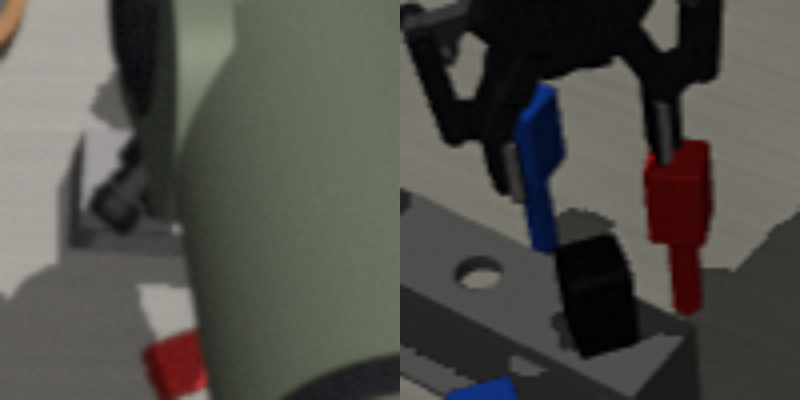

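Scene crop shows the open fingers straddling the black handle (scene ≈(270,165)); aligned. Descend and grip.

Call:
{"fn": "arm_command", "kwargs": {
  "delta_pos": [
    [0.64,0,0.02],
    [0.64,0,0.02],
    [0.64,0,0.02],
    [0.64,0,0.02],
    [0.5,0,0.02],
    [0.1,0,0]
  ],
  "rotation": [
    [0,0,0],
    [0,0,0],
    [0,0,0],
    [0,0,0],
    [0,0,0],
    [0,0,0]
  ]
}}

```text
clock: 3.0
position: [0.5263, -0.1229, 0.1213]
tool_rot: [-2.515, 1.567, 1.5]
force: [-0.8, 1.1, 0.8]
grip_width: 0.064
```

```bash
python3 - <<'E'
from plan import *
p,r,s=cur(); print(p,s['force'],s['grip_width']);rows(np.array([.528,-.1265,.124]),rot([0,0,-1],[np.cos(np.radians(-40.4)),np.sin(np.radians(-40.4)),0]),1)
E
```

```text
[ 0.52627504 -0.12290527  0.12128915] [-0.84264472  1.05713699  0.76259598] 0.06401936393069663
[[-0.09, 0.12, 0.05]] x1 rot [0.07, -0.03, 0.02]
```

Call:
{"fn": "arm_command", "kwargs": {
  "delta_pos": [
    [-0.09,0.12,0.05]
  ],
  "rotation": [
    [0.07,-0.03,0.02]
  ]
}}

```text
clock: 3.1
position: [0.5276, -0.1261, 0.1236]
tool_rot: [-1.162, 1.569, 2.846]
force: [-0.1, -0.3, 0.5]
grip_width: 0.0646
```

Call:
{"fn": "arm_command", "kwargs": {
  "delta_pos": [
    [0,0,0],
    [0,0,0],
    [0,0,0],
    [0,0,0],
    [0,0,0]
  ],
  "rotation": [
    [0,0,0],
    [0,0,0],
    [0,0,0],
    [0,0,0],
    [0,0,0]
  ],
  "gripper": 1
}}

```text
clock: 3.6
position: [0.529, -0.1269, 0.1266]
tool_rot: [1.983, 1.569, -0.294]
force: [0.1, -0.3, -1.6]
grip_width: 0.0328
```

```bash
python3 - <<'E'
from plan import *
p,r,s=cur(); print(p,s['force'],s['moment'],s['grip_width'],s['qpos'].round(2),r.as_matrix().round(3).tolist())
t=r.apply([0,1,0]);print(np.degrees(np.arctan2(t[1],t[0])))
E
```

```text
[ 0.52899172 -0.12687585  0.12656208] [ 0.13176847 -0.31780454 -1.63897964] [ 0.00273971  0.02738189 -0.0038998 ] 0.03281694331803701 [ 0.31  0.56 -0.26  1.91  0.21  0.69 -0.77] [[0.002, 0.761, -0.649], [-0.001, -0.649, -0.761], [-1.0, 0.002, -0.001]]
-40.463413839096226
```

Call:
{"fn": "arm_command", "kwargs": {
  "delta_pos": [
    [-0.3,0,0],
    [-0.6,0,0],
    [-0.8,0,0],
    [-0.9,0,0],
    [-0.6,0,0],
    [-0.3,0,0]
  ],
  "rotation": [
    [0,0,0],
    [0,0,0],
    [0,0,0],
    [0,0,0],
    [0,0,0],
    [0,0,0]
  ]
}}

```text
clock: 4.2
position: [0.5278, -0.1263, 0.2371]
tool_rot: [-1.731, 1.57, 2.276]
force: [0.5, 0.4, -1.8]
grip_width: 0.0335
```

```bash
cat >> plan.py <<'E'
A=np.radians(-9.7); U=np.array([-.5*np.cos(A),-.5*np.sin(A),np.cos(np.pi/6)]); M=np.array([.527,.2105,.088]); TIP=.102
def bore_rot(b): b=np.radians(b); return rot(-U,[np.cos(b),np.sin(b),0])
def bore_pose(h,b): return M+U*(h+TIP),bore_rot(b)   # tip h above mouth
def depth():
    p,r,s=cur(); t=p+r.apply([TIP,0,0]); d=t-M; e1=np.array([np.cos(A)*np.cos(np.pi/6),np.sin(A)*np.cos(np.pi/6),.5]); e2=np.array([-np.sin(A),np.cos(A),0])
    ang=np.degrees(np.arccos(np.clip(-U@r.apply([1,0,0]),-1,1)))
    y=r.apply([0,1,0]); th=np.degrees(np.arctan2(-(y@e2),y@e1)) # grows clockwise
    F=s['force']; Mo=s['moment']
    print('t',round(s['clock'],2),'h %.1f ex %.1f ey %.1f mm tilt %.1f th %.1f'%(d@U*1e3,d@e1*1e3,d@e2*1e3,ang,th),'F(U,e1,e2)',np.round([F@U,F@e1,F@e2],1),'Mu %.2f'%(Mo@U),'q',s['qpos'].round(2),'w',round(s['grip_width'],4))
E
python3 - <<'E'
from plan import *
p,r,s=cur(); print(p,s['force'],s['grip_width'],s['qpos'].round(2))
p1=np.array([.47,.12,.26]); r1=bore_rot(60); rows(p1,r1)
print(np.degrees(np.linalg.norm((r.inv()*r1).as_rotvec())), bore_pose(.025,60)[0])
E
```

```text
[ 0.52778088 -0.12628309  0.23710042] [ 0.54448751  0.39963811 -1.76106631] 0.033506472405530334 [ 0.35  0.41 -0.29  1.82  0.14  0.93 -0.71]
[[-0.04, -0.36, -0.26], [-0.05, -0.33, -0.29], [-0.07, -0.3, -0.32], [-0.08, -0.27, -0.35], [-0.09, -0.23, -0.37], [-0.1, -0.19, -0.39], [-0.11, -0.15, -0.4], [-0.12, -0.11, -0.41], [-0.13, -0.07, -0.42], [-0.13, -0.03, -0.42]] x10 rot [-0.88, -0.11, 0.28]
[[-0.14, 0.02, -0.42], [-0.14, 0.06, -0.42], [-0.14, 0.1, -0.41], [-0.14, 0.14, -0.4], [-0.14, 0.18, -0.38], [-0.14, 0.22, -0.36], [-0.14, 0.26, -0.34], [-0.13, 0.29, -0.31], [-0.13, 0.32, -0.28]] x9 rot [-0.88, -0.11, 0.28]
106.03487154635489 [0.46440783 0.22119908 0.19798523]
```

Call:
{"fn": "arm_command", "kwargs": {
  "delta_pos": [
    [-0.04,-0.36,-0.26],
    [-0.05,-0.33,-0.29],
    [-0.07,-0.3,-0.32],
    [-0.08,-0.27,-0.35],
    [-0.09,-0.23,-0.37],
    [-0.1,-0.19,-0.39],
    [-0.11,-0.15,-0.4],
    [-0.12,-0.11,-0.41],
    [-0.13,-0.07,-0.42],
    [-0.13,-0.03,-0.42]
  ],
  "rotation": [
    [-0.88,-0.11,0.28],
    [-0.88,-0.11,0.28],
    [-0.88,-0.11,0.28],
    [-0.88,-0.11,0.28],
    [-0.88,-0.11,0.28],
    [-0.88,-0.11,0.28],
    [-0.88,-0.11,0.28],
    [-0.88,-0.11,0.28],
    [-0.88,-0.11,0.28],
    [-0.88,-0.11,0.28]
  ]
}}

```text
clock: 5.2
position: [0.4941, 0.0054, 0.2508]
tool_rot: [0.712, 1.255, -0.602]
force: [-0.0, -0.4, -1.4]
grip_width: 0.0333
```

Call:
{"fn": "arm_command", "kwargs": {
  "delta_pos": [
    [-0.14,0.02,-0.42],
    [-0.14,0.06,-0.42],
    [-0.14,0.1,-0.41],
    [-0.14,0.14,-0.4],
    [-0.14,0.18,-0.38],
    [-0.14,0.22,-0.36],
    [-0.14,0.26,-0.34],
    [-0.13,0.29,-0.31],
    [-0.13,0.32,-0.28]
  ],
  "rotation": [
    [-0.88,-0.11,0.28],
    [-0.88,-0.11,0.28],
    [-0.88,-0.11,0.28],
    [-0.88,-0.11,0.28],
    [-0.88,-0.11,0.28],
    [-0.88,-0.11,0.28],
    [-0.88,-0.11,0.28],
    [-0.88,-0.11,0.28],
    [-0.88,-0.11,0.28]
  ]
}}

```text
clock: 6.1
position: [0.4579, 0.1259, 0.2592]
tool_rot: [0.255, 1.034, -0.149]
force: [0.7, 0.5, -0.7]
grip_width: 0.0333
```

```bash
python3 - <<'E'
from plan import *
p,r,s=cur(); print(p); depth(); rows(*bore_pose(.03,60))
E
```

```text
[0.45787581 0.12591071 0.2592423 ]
t 6.1 h 73.3 ex 40.3 ey -94.0 mm tilt 1.0 th -76.3 F(U,e1,e2) [-0.9  0.2  0.6] Mu 0.03 q [-0.09  0.14 -0.6   2.3   0.99  0.56 -0.32] w 0.0333
[[0.36, 0.69, -0.51], [0.36, 0.68, -0.52], [0.36, 0.67, -0.53], [0.36, 0.66, -0.54]] x4 rot [0.17, 0.02, -0.03]
```

Call:
{"fn": "arm_command", "kwargs": {
  "delta_pos": [
    [0.36,0.69,-0.51],
    [0.36,0.68,-0.52],
    [0.36,0.67,-0.53],
    [0.36,0.6,-0.5],
    [0,0,0]
  ],
  "rotation": [
    [0.17,0.02,-0.03],
    [0.17,0.02,-0.03],
    [0.17,0.02,-0.03],
    [0.17,0.02,-0.03],
    [0,0,0]
  ]
}}

```text
clock: 6.6
position: [0.4609, 0.2232, 0.2016]
tool_rot: [0.31, 1.042, -0.167]
force: [-0.8, -0.9, -1.4]
grip_width: 0.0331
```

```bash
python3 - <<'E'
from plan import *
depth(); rows(*bore_pose(.03,60),1)
t=snap('top','t2.png'); sc=snap('scene','s2.png')
o=np.hstack([cv2.resize(t[160:260,200:300],(400,400),interpolation=2),cv2.resize(sc[180:300,340:460],(400,400),interpolation=2)]); cv2.imwrite('pics/c4.png',np.clip(o[:,:,::-1]*1.5,0,255).astype(np.uint8))
E
```

```text
t 6.6 h 30.0 ex -0.9 ey 1.5 mm tilt 0.3 th -72.3 F(U,e1,e2) [-0.9 -1.2 -1. ] Mu 0.01 q [-0.32  0.36 -0.62  2.23  1.2   0.72 -0.78] w 0.0331
[[0.0, -0.03, 0.06]] x1 rot [0.02, 0.05, -0.03]
```

View pics/c4.png

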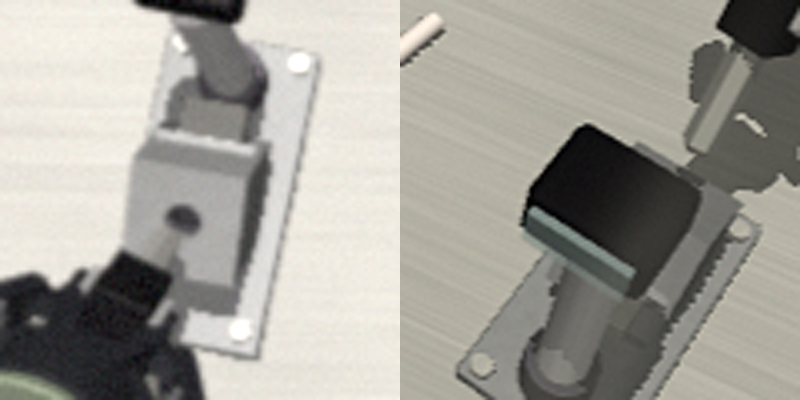

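```bash
python3 - <<'E'
from plan import *
p,r,s=cur()
for T in (.098,.102,.106):
    t=p+r.apply([T,0,0]); print(t,(proj('top',t)-(200,160))*4,(proj('scene',t)-(340,180))/.3+(400,0))
print((proj('top',M)-(200,160))*4)
E
```

```text
[0.51004833 0.21232606 0.11820312] [171.24706636 237.33563717] [695.72234839 142.89623938]
[0.51204259 0.21198299 0.11475272] [172.90569868 234.88518007] [692.54546279 148.69548305]
[0.51403685 0.21163992 0.11130233] [174.55390123 232.45013187] [689.38459755 154.46548238]
[183.41690355 217.20492389]
```

Tip in the scene view at (428,224) matches prediction (≈0.5 px); top view shows it pointing at the bore. Move in slowly.

Call:
{"fn": "arm_command", "kwargs": {
  "delta_pos": [
    [0.3,-0.03,0.06],
    [0.3,0,0],
    [0.3,0,0],
    [0.2,0,0],
    [0.1,0,0]
  ],
  "rotation": [
    [0,0.05,-0.03],
    [0,0,0],
    [0,0,0],
    [0,0,0],
    [0,0,0]
  ]
}}

```text
clock: 7.2
position: [0.4817, 0.2146, 0.1767]
tool_rot: [0.313, 1.039, -0.166]
force: [-52.8, 1.8, 81.2]
grip_width: 0.0334
```

```bash
python3 - <<'E'
from plan import *
depth(); rows(*bore_pose(-.01,60),4)
E
```

```text
t 7.2 h -2.5 ex 5.9 ey -3.4 mm tilt 0.5 th -72.2 F(U,e1,e2) [96.5 -4.7 -7.2] Mu -0.02 q [-0.31  0.42 -0.59  2.23  1.31  0.69 -0.85] w 0.0334
[[0.06, 0.02, -0.05], [0.06, 0.02, -0.05], [0.06, 0.02, -0.05], [0.06, 0.02, -0.05]] x4 rot [0.0, 0.02, -0.01]
```

Call:
{"fn": "arm_command", "kwargs": {
  "delta_pos": [
    [-0.3,0,0],
    [-0.1,0,0]
  ],
  "rotation": [
    [0,0,0],
    [0,0,0]
  ]
}}

```text
clock: 7.4
position: [0.4761, 0.2142, 0.188]
tool_rot: [0.313, 1.037, -0.167]
force: [0.1, -0.9, -1.7]
grip_width: 0.0331
```

```bash
python3 - <<'E'
from plan import *
depth(); rows(*bore_pose(.012,60),1)
p,r,s=cur(); t=p+r.apply([.102,0,0]);print((proj('top',t)-(225,195))*12,(proj('top',M)-(225,195))*12,(proj('scene',t)-(400,190))*8+(400,0))
t=snap('top','t3.png'); sc=snap('scene','s3.png')
o=np.hstack([cv2.resize(t[195:228,225:258],(396,396),interpolation=2),cv2.resize(sc[190:240,400:450],(396,396),interpolation=2)]); cv2.imwrite('pics/c5.png',np.clip(o[:,:,::-1]*1.5,0,255).astype(np.uint8))
E
```

```text
t 7.4 h 10.0 ex 7.0 ey -4.8 mm tilt 0.6 th -72.2 F(U,e1,e2) [-1.6 -0.6 -0.9] Mu -0.03 q [-0.3   0.39 -0.6   2.23  1.27  0.69 -0.81] w 0.0331
[[-0.07, 0.1, -0.24]] x1 rot [-0.01, 0.08, -0.04]
[265.87294269 220.45294131] [250.25071064 231.61477168] [560.92458971 347.89053626]
```

View pics/c5.png

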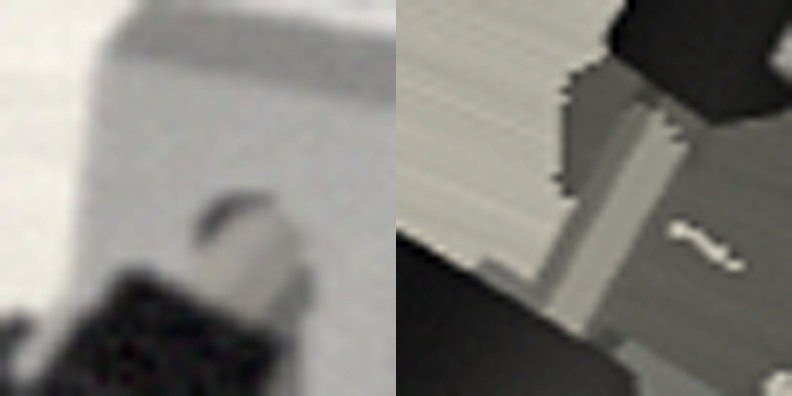

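Call:
{"fn": "arm_command", "kwargs": {
  "delta_pos": [
    [-0.07,0.1,-0.24]
  ],
  "rotation": [
    [0,0.08,-0.04]
  ]
}}

```text
clock: 7.6
position: [0.4715, 0.2189, 0.1863]
tool_rot: [0.309, 1.047, -0.174]
force: [-1.0, -0.0, -0.8]
grip_width: 0.0331
```

```bash
python3 - <<'E'
from plan import *
depth(); rows(*bore_pose(.006,60),1)
E
```

```text
t 7.6 h 11.1 ex 0.6 ey -1.3 mm tilt 0.1 th -72.1 F(U,e1,e2) [-0.2 -1.2 -0.2] Mu -0.01 q [-0.31  0.39 -0.6   2.23  1.25  0.7  -0.81] w 0.0331
[[0.17, 0.03, -0.03]] x1 rot [-0.03, 0.01, 0.02]
```

Call:
{"fn": "arm_command", "kwargs": {
  "delta_pos": [
    [0.27,0.03,-0.03],
    [0.2,0.03,-0.04]
  ],
  "rotation": [
    [0,0,0],
    [0,0,0]
  ]
}}

```text
clock: 7.8
position: [0.478, 0.2208, 0.1725]
tool_rot: [0.31, 1.047, -0.173]
force: [-0.4, -0.8, -2.5]
grip_width: 0.0335
```

```bash
python3 - <<'E'
from plan import *
depth(); rows(*bore_pose(-.005,60),1)
E
```

```text
t 7.8 h -3.8 ex -1.1 ey 1.7 mm tilt 0.1 th -72.1 F(U,e1,e2) [-2.  -1.5 -0.8] Mu 0.00 q [-0.32  0.43 -0.59  2.23  1.3   0.7  -0.85] w 0.0335
[[0.04, -0.05, 0.05]] x1 rot [-0.03, 0.01, 0.01]
```

Call:
{"fn": "arm_command", "kwargs": {
  "delta_pos": [
    [0.15,-0.05,0.04],
    [0.1,0,0]
  ],
  "rotation": [
    [0,0,0],
    [0,0,0]
  ]
}}

```text
clock: 8.0
position: [0.4823, 0.2184, 0.1645]
tool_rot: [0.309, 1.049, -0.173]
force: [0.3, 0.5, 0.3]
grip_width: 0.033
```

```bash
python3 - <<'E'
from plan import *
depth(); rows(*bore_pose(-.015,60),1)
E
```

```text
t 8.0 h -13.1 ex -1.2 ey 0.1 mm tilt 0.1 th -72.1 F(U,e1,e2) [0.2 0.3 0.5] Mu 0.05 q [-0.32  0.45 -0.58  2.23  1.33  0.69 -0.87] w 0.033
[[0.06, 0.0, 0.04]] x1 rot [-0.02, -0.01, 0.02]
```

Call:
{"fn": "arm_command", "kwargs": {
  "delta_pos": [
    [0.08,0,0.02]
  ],
  "rotation": [
    [0,0,0]
  ]
}}

```text
clock: 8.1
position: [0.4842, 0.2182, 0.1623]
tool_rot: [0.31, 1.049, -0.172]
force: [-8.1, 2.7, 13.8]
grip_width: 0.0333
```

Call:
{"fn": "arm_command", "kwargs": {
  "delta_pos": [
    [0.05,0,0.02]
  ],
  "rotation": [
    [0,0,0]
  ]
}}

```text
clock: 8.2
position: [0.4852, 0.2183, 0.1614]
tool_rot: [0.311, 1.049, -0.17]
force: [-16.2, 1.3, 21.4]
grip_width: 0.0334
```

```bash
python3 - <<'E'
from plan import *
depth()
E
```

```text
t 8.2 h -17.2 ex -0.3 ey 0.6 mm tilt 0.1 th -72.2 F(U,e1,e2) [26.6 -3.3 -1.4] Mu -0.03 q [-0.32  0.46 -0.58  2.22  1.34  0.69 -0.88] w 0.0334
```

Call:
{"fn": "arm_command", "kwargs": {
  "delta_pos": [
    [0.02,0,0],
    [0.03,0,0],
    [0.03,0,0]
  ],
  "rotation": [
    [-0.8,0,0],
    [-0.8,0,0],
    [-0.8,0,0]
  ]
}}

```text
clock: 8.5
position: [0.4863, 0.2193, 0.1595]
tool_rot: [0.056, 1.049, -0.166]
force: [-9.4, 0.7, 11.7]
grip_width: 0.0334
```

```bash
python3 - <<'E'
from plan import *
depth()
E
```

```text
t 8.5 h -19.3 ex -0.4 ey 2.0 mm tilt 0.1 th -87.0 F(U,e1,e2) [14.8 -2.3 -0.8] Mu -0.16 q [-0.31  0.46 -0.58  2.22  1.35  0.69 -0.63] w 0.0334
```

Call:
{"fn": "arm_command", "kwargs": {
  "delta_pos": [
    [0.08,0,0],
    [0.08,0,0]
  ],
  "rotation": [
    [-0.3,0,0],
    [-0.3,0,0]
  ]
}}

```text
clock: 8.7
position: [0.4881, 0.2192, 0.1563]
tool_rot: [-0.012, 1.047, -0.165]
force: [-21.6, -2.7, 30.1]
grip_width: 0.0329
```

```bash
python3 - <<'E'
from plan import *
depth()
E
```

```text
t 8.7 h -23.0 ex -0.4 ey 2.2 mm tilt 0.1 th -90.9 F(U,e1,e2) [36.5 -3.  -6.3] Mu 0.03 q [-0.31  0.47 -0.58  2.22  1.37  0.69 -0.57] w 0.0329
```

Call:
{"fn": "arm_command", "kwargs": {
  "delta_pos": [
    [-0.02,-0.04,0],
    [0.06,-0.02,0]
  ],
  "rotation": [
    [0.2,0,0],
    [0.2,0,0]
  ]
}}

```text
clock: 8.9
position: [0.4881, 0.2181, 0.1554]
tool_rot: [0.032, 1.047, -0.161]
force: [-15.4, 0.4, 23.4]
grip_width: 0.0335
```

```bash
python3 - <<'E'
from plan import *
depth()
E
```

```text
t 8.9 h -23.8 ex -0.6 ey 1.4 mm tilt 0.2 th -88.6 F(U,e1,e2) [27.9 -1.5 -2.2] Mu 0.00 q [-0.31  0.47 -0.58  2.23  1.38  0.69 -0.62] w 0.0335
```

Call:
{"fn": "arm_command", "kwargs": {
  "delta_pos": [
    [0.08,-0.02,0],
    [0.08,-0.01,0],
    [0.08,0,0]
  ],
  "rotation": [
    [0.3,0,0],
    [0.3,0,0],
    [0.3,0,0]
  ]
}}

```text
clock: 9.2
position: [0.4899, 0.2181, 0.1524]
tool_rot: [0.134, 1.043, -0.156]
force: [-59.2, -8.9, 87.8]
grip_width: 0.0331
```

```bash
python3 - <<'E'
from plan import *
depth()
E
```

```text
t 9.2 h -27.4 ex -0.1 ey 1.9 mm tilt 0.5 th -83.0 F(U,e1,e2) [104.5  -5.4 -18.8] Mu 0.16 q [-0.31  0.48 -0.57  2.23  1.4   0.69 -0.74] w 0.0331
```

Call:
{"fn": "arm_command", "kwargs": {
  "delta_pos": [
    [-0.15,-0.02,0],
    [0,0,0]
  ],
  "rotation": [
    [0,0,0],
    [0,0,0]
  ]
}}

```text
clock: 9.4
position: [0.4869, 0.2175, 0.1563]
tool_rot: [0.136, 1.043, -0.157]
force: [-8.4, 1.6, 12.9]
grip_width: 0.0329
```

```bash
python3 - <<'E'
from plan import *
depth()
p,r,s=cur()
L=[]
o=[]
t=snap('top','t4.png'); sc=snap('scene','s4.png')
# key drawn for seated (tip at h=-26) vs taper stop (-15)
out=[]
for n,im,(x0,y0) in (('top',t,(205,190)),('scene',sc,(390,155))):
    im=np.clip(cv2.resize(im[y0:y0+66,x0:x0+66],(396,396),interpolation=2)[:,:,::-1]*1.6,0,255).astype(np.uint8).copy()
    for h,c in ((-.026,(0,255,0)),(-.015,(0,0,255))):
        for z in (h+.072,h+.127):
            q=[M+U*z+r.apply([0,i*.017,j*.017]) for i,j in((1,1),(1,-1),(-1,-1),(-1,1))]
            cv2.polylines(im,[np.array([(proj(n,a)-(x0,y0)+.5)*6 for a in q]).astype(int)],True,c,1)
    out.append(im)
cv2.imwrite('pics/c6.png',np.hstack(out))
E
```

```text
t 9.4 h -22.5 ex -0.6 ey 0.8 mm tilt 0.4 th -82.8 F(U,e1,e2) [15.5 -0.9  0.2] Mu -0.04 q [-0.31  0.47 -0.58  2.23  1.39  0.69 -0.73] w 0.0329
```

View pics/c6.png

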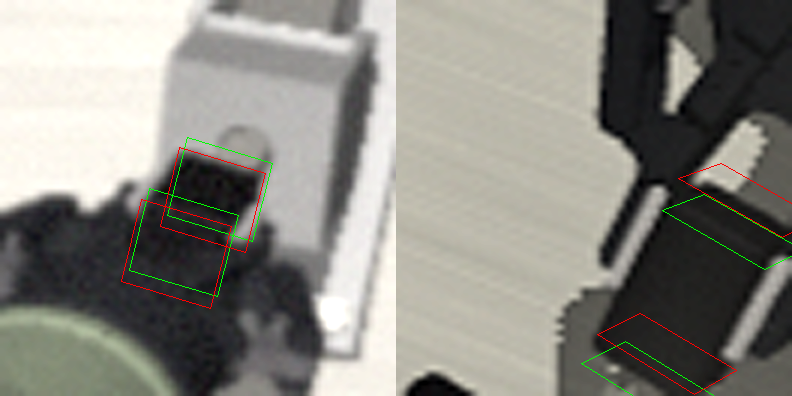

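Scene crop shows the handle underside at (≈490,212 full-frame), matching the red (out-of-line) outline: the key is at the taper stop and slid ~7 mm up in the jaws. I'll raise grip force, press lighter, and search.

Call:
{"fn": "arm_command", "kwargs": {
  "delta_pos": [
    [0.0,-0.02,0],
    [0.02,0,0],
    [0.02,0,0],
    [0.02,0,0]
  ],
  "rotation": [
    [-0.7,0,0],
    [-0.7,0,0],
    [-0.7,0,0],
    [-0.7,0,0]
  ],
  "grip_force": 120
}}

```text
clock: 9.9
position: [0.487, 0.2178, 0.156]
tool_rot: [-0.16, 1.041, -0.153]
force: [-17.5, -1.0, 21.5]
grip_width: 0.033
```

```bash
sed -i 's/TIP=.102/TIP=.0945/' plan.py; python3 - <<'E'
from plan import *
depth()
E
```

```text
t 9.9 h -15.3 ex -0.7 ey 1.2 mm tilt 0.6 th -100.0 F(U,e1,e2) [27.1 -4.  -4. ] Mu -0.12 q [-0.31  0.47 -0.58  2.23  1.39  0.69 -0.44] w 0.033
```

Call:
{"fn": "arm_command", "kwargs": {
  "delta_pos": [
    [0.01,-0.02,0],
    [0.01,0,0],
    [0.01,0,0]
  ],
  "rotation": [
    [-0.7,0,0],
    [-0.7,0,0],
    [-0.7,0,0]
  ]
}}

```text
clock: 10.2
position: [0.4866, 0.2177, 0.1559]
tool_rot: [-0.384, 1.041, -0.15]
force: [-5.2, 0.8, 5.5]
grip_width: 0.0327
```

```bash
python3 - <<'E'
from plan import *
depth()
E
```

```text
t 10.2 h -15.2 ex -1.1 ey 1.2 mm tilt 0.7 th -113.0 F(U,e1,e2) [ 7.3 -1.8 -0.1] Mu -0.23 q [-0.31  0.47 -0.59  2.24  1.4   0.69 -0.21] w 0.0327
```

Call:
{"fn": "arm_command", "kwargs": {
  "delta_pos": [
    [0.02,0,0.01],
    [0.02,0,0],
    [0.02,0,0]
  ],
  "rotation": [
    [-0.5,0,0],
    [-0.5,0,0],
    [-0.5,0,0]
  ]
}}

```text
clock: 10.5
position: [0.4869, 0.2177, 0.1549]
tool_rot: [-0.546, 1.041, -0.15]
force: [-7.0, -0.9, 7.2]
grip_width: 0.0327
```

```bash
python3 - <<'E'
from plan import *
depth()
E
```

```text
t 10.5 h -16.2 ex -1.2 ey 1.3 mm tilt 0.7 th -122.3 F(U,e1,e2) [ 9.6 -2.2 -2. ] Mu 0.02 q [-0.31  0.47 -0.59  2.24  1.4   0.69 -0.06] w 0.0327
```

Call:
{"fn": "arm_command", "kwargs": {
  "delta_pos": [
    [0.05,0,0],
    [0.05,0,0]
  ],
  "rotation": [
    [-0.2,0,0],
    [-0.2,0,0]
  ]
}}

```text
clock: 10.7
position: [0.4881, 0.2176, 0.1526]
tool_rot: [-0.59, 1.04, -0.149]
force: [-19.3, -0.3, 29.7]
grip_width: 0.0328
```

```bash
python3 - <<'E'
from plan import *
depth()
E
```

```text
t 10.7 h -18.7 ex -1.3 ey 1.4 mm tilt 0.7 th -124.8 F(U,e1,e2) [35.2 -1.5 -3.5] Mu 0.02 q [-0.31  0.48 -0.59  2.24  1.41  0.69 -0.02] w 0.0328
```

```bash
cat >> plan.py <<'E'
def fix():
    p,r,s=cur(); a=r.apply([1,0,0]); r1=R.from_rotvec(np.cross(a,-U))*r
    h=(p-M)@U-TIP; p1=M+U*(h+TIP); print('fix:',end=''); rows(p1,r1,1)
E
python3 - <<'E'
from plan import *
fix()
E
```

```text
fix:[[0.0, -0.05, 0.05]] x1 rot [0.0, 0.11, -0.04]
```

Call:
{"fn": "arm_command", "kwargs": {
  "delta_pos": [
    [-0.08,0,0],
    [0,0,0]
  ],
  "rotation": [
    [-0.3,0,0],
    [-0.3,0,0]
  ]
}}

```text
clock: 10.9
position: [0.4868, 0.2175, 0.1544]
tool_rot: [-0.654, 1.04, -0.15]
force: [-1.2, 0.6, -1.2]
grip_width: 0.0328
```

```bash
python3 - <<'E'
from plan import *
depth();fix()
E
```

```text
t 10.9 h -16.5 ex -1.5 ey 1.1 mm tilt 0.7 th -128.4 F(U,e1,e2) [-0.4 -1.7  0.4] Mu 0.02 q [-0.31  0.47 -0.59  2.24  1.4   0.69  0.05] w 0.0328
fix:[[0.0, -0.05, 0.05]] x1 rot [0.0, 0.11, -0.04]
```

Call:
{"fn": "arm_command", "kwargs": {
  "delta_pos": [
    [0.04,-0.05,0.05]
  ],
  "rotation": [
    [-0.3,0.11,-0.04]
  ]
}}

```text
clock: 11.0
position: [0.4885, 0.2176, 0.1542]
tool_rot: [-0.702, 1.048, -0.167]
force: [-8.0, 7.1, -0.3]
grip_width: 0.0328
```

Call:
{"fn": "arm_command", "kwargs": {
  "delta_pos": [
    [0.03,0,0],
    [0.02,0,0]
  ],
  "rotation": [
    [-0.5,0,0],
    [-0.5,0,0]
  ]
}}

```text
clock: 11.2
position: [0.489, 0.2183, 0.1531]
tool_rot: [-0.807, 1.048, -0.165]
force: [-15.4, -0.3, 24.0]
grip_width: 0.0327
```

```bash
python3 - <<'E'
from plan import *
depth();fix()
E
```

```text
t 11.2 h -18.7 ex -1.1 ey 1.5 mm tilt 0.1 th -136.5 F(U,e1,e2) [28.3 -1.1 -2.9] Mu -0.05 q [-0.3   0.48 -0.59  2.22  1.38  0.7   0.21] w 0.0327
fix:[[-0.0, -0.05, -0.01]] x1 rot [0.0, 0.01, -0.02]
```

```bash
cat > prof.py <<'E'
from plan import *
def prof(im,n='scene'):
    g=im.max(2).astype(float) if im.ndim==3 else im
    off=np.array([.008,0,0]) if n=='scene' else np.array([-.006,.0,.006])
    zs=np.arange(.005,.135,.004); out=[]
    for z in zs:
        q=proj(n,M+U*z+off); out.append(int(cv2.getRectSubPix(g.astype(np.float32),(3,1),tuple(float(v) for v in q)).mean()))
    print(n,list(zip((zs*1e3).astype(int).tolist(),out)))
if __name__=='__main__':
    for f in('s4','t4'): prof(cv2.imread(f'pics/{f}.png'),'scene' if f[0]=='s' else 'top')
    t=snap('top','t5.png'); s=snap('scene','s5.png'); prof(s); prof(t,'top'); depth()
E
python3 prof.py
```

```text
scene [(5, 32), (9, 32), (13, 31), (17, 32), (21, 94), (25, 97), (29, 96), (33, 96), (37, 96), (41, 96), (45, 91), (49, 61), (53, 32), (57, 24), (61, 23), (65, 24), (69, 23), (73, 23), (77, 22), (81, 22), (85, 21), (89, 21), (93, 20), (97, 20), (101, 19), (105, 23), (109, 18), (113, 16), (117, 45), (121, 58), (125, 58), (129, 58), (133, 59)]
top [(5, 81), (9, 56), (13, 35), (17, 20), (21, 16), (25, 15), (29, 15), (33, 16), (37, 16), (41, 17), (45, 16), (49, 15), (53, 16), (57, 19), (61, 23), (65, 24), (69, 22), (73, 20), (77, 19), (81, 20), (85, 20), (89, 19), (93, 20), (97, 20), (101, 21), (105, 22), (109, 25), (113, 26), (117, 28), (121, 28), (125, 28), (129, 28), (133, 27)]
scene [(5, 33), (9, 32), (13, 31), (17, 33), (21, 95), (25, 98), (29, 98), (33, 98), (37, 83), (41, 61), (45, 59), (49, 23), (53, 24), (57, 24), (61, 23), (65, 23), (69, 23), (73, 22), (77, 21), (81, 21), (85, 20), (89, 20), (93, 19), (97, 18), (101, 23), (105, 19), (109, 15), (113, 19), (117, 59), (121, 58), (125, 57), (129, 43), (133, 33)]
top [(5, 52), (9, 42), (13, 37), (17, 36), (21, 35), (25, 34), (29, 32), (33, 32), (37, 34), (41, 43), (45, 45), (49, 38), (53, 32), (57, 28), (61, 26), (65, 26), (69, 28), (73, 28), (77, 28), (81, 31), (85, 31), (89, 31), (93, 32), (97, 33), (101, 31), (105, 29), (109, 29), (113, 29), (117, 28), (121, 26), (125, 27), (129, 27), (133, 29)]
t 11.3 h -18.6 ex -1.1 ey 1.4 mm tilt 0.1 th -136.5 F(U,e1,e2) [19.4 -1.5 -1.2] Mu -0.00 q [-0.3   0.48 -0.59  2.22  1.38  0.7   0.21] w 0.033
```

```bash
cat >> plan.py <<'E'
def pred(th,im=None,n='scene'):
    # axis-profile z at which the handle's lower outline starts, for underside heights hu
    e1=np.array([np.cos(A)*np.cos(np.pi/6),np.sin(A)*np.cos(np.pi/6),.5]); e2=np.array([-np.sin(A),np.cos(A),0]); t=np.radians(th)
    y=np.cos(t)*e1-np.sin(t)*e2; z=np.cross(-U,y); out=[]
    for hu in (.044,.046,.048,.050,.053,.056,.058):
        P=[M+U*(hu+k)+.017*(i*y+j*z) for k in(0,.055) for i in(1,-1) for j in(1,-1)]
        H=cv2.convexHull(np.array([proj(n,p) for p in P],np.float32))
        for s in np.arange(.005,.1,.0005):
            q=proj(n,M+U*s+[.008,0,0])
            if cv2.pointPolygonTest(H,tuple(float(v) for v in q),False)>=0: out.append((round(hu*1e3),round(s*1e3,1)));break
    print(th,out)
E
python3 -c "
from plan import *
pred(-83);pred(-136.5);pred(-90);pred(-120)"
```

```text
-83 [(44, np.float64(43.5)), (46, np.float64(45.5)), (48, np.float64(48.0)), (50, np.float64(50.0)), (53, np.float64(53.0)), (56, np.float64(56.0)), (58, np.float64(58.0))]
-136.5 [(44, np.float64(42.0)), (46, np.float64(44.0)), (48, np.float64(46.0)), (50, np.float64(48.0)), (53, np.float64(51.0)), (56, np.float64(54.0)), (58, np.float64(56.0))]
-90 [(44, np.float64(44.0)), (46, np.float64(46.0)), (48, np.float64(48.0)), (50, np.float64(50.0)), (53, np.float64(53.0)), (56, np.float64(56.0)), (58, np.float64(58.0))]
-120 [(44, np.float64(43.5)), (46, np.float64(45.5)), (48, np.float64(47.5)), (50, np.float64(49.5)), (53, np.float64(52.5)), (56, np.float64(55.5)), (58, np.float64(57.5))]
```

Call:
{"fn": "arm_command", "kwargs": {
  "delta_pos": [
    [-0.05,-0.02,0],
    [0,0,0],
    [0,0,0]
  ],
  "rotation": [
    [0.5,0,0],
    [0.9,0,0],
    [0.9,0,0]
  ]
}}

```text
clock: 11.6
position: [0.488, 0.218, 0.1544]
tool_rot: [-0.557, 1.05, -0.164]
force: [0.5, 0.3, -0.5]
grip_width: 0.0329
```

```bash
python3 -c "
from plan import *
depth();fix()"
```

```text
t 11.6 h -17.2 ex -1.4 ey 1.1 mm tilt 0.2 th -122.2 F(U,e1,e2) [-0.6  0.2  0.4] Mu 0.24 q [-0.31  0.48 -0.59  2.23  1.38  0.69 -0.03] w 0.0329
fix:[[-0.0, -0.05, 0.02]] x1 rot [0.0, -0.0, -0.04]
```

Call:
{"fn": "arm_command", "kwargs": {
  "delta_pos": [
    [0,0,0],
    [0,0,0]
  ],
  "rotation": [
    [0.9,0,0],
    [0.9,0,0]
  ]
}}

```text
clock: 11.8
position: [0.4882, 0.2179, 0.1544]
tool_rot: [-0.36, 1.049, -0.164]
force: [-2.2, 0.9, 4.1]
grip_width: 0.0325
```

```bash
python3 -c "
from plan import *
depth();fix()"
```

```text
t 11.8 h -17.3 ex -1.2 ey 1.1 mm tilt 0.2 th -110.9 F(U,e1,e2) [4.7 0.1 0.5] Mu 0.13 q [-0.31  0.48 -0.58  2.23  1.38  0.69 -0.23] w 0.0325
fix:[[-0.0, -0.04, 0.02]] x1 rot [0.0, -0.01, -0.03]
```

The key is engaged (0.13–0.24 N m turning resistance with no axial load) and at floor depth (TIP = 102 mm → 26 mm deep). Now first quarter turn clockwise.

Call:
{"fn": "arm_command", "kwargs": {
  "delta_pos": [
    [0.04,-0.04,0.02],
    [0.01,0,0],
    [0.01,0,0],
    [0.01,0,0],
    [0.01,0,0],
    [0.01,0,0]
  ],
  "rotation": [
    [0.9,0,-0.03],
    [0.9,0,0],
    [0.9,0,0],
    [0.9,0,0],
    [0.9,0,0],
    [0.9,0,0]
  ]
}}

```text
clock: 12.4
position: [0.4889, 0.2175, 0.1539]
tool_rot: [0.23, 1.046, -0.166]
force: [-9.6, -0.2, 11.0]
grip_width: 0.0329
```

```bash
sed -i 's/TIP=.0945/TIP=.102/' plan.py; python3 -c "
from plan import *
depth();fix()"
```

```text
t 12.4 h -25.5 ex -0.6 ey 0.7 mm tilt 0.1 th -77.0 F(U,e1,e2) [14.3 -2.7 -1.8] Mu 0.17 q [-0.32  0.47 -0.57  2.23  1.38  0.68 -0.83] w 0.0329
fix:[[-0.0, -0.01, 0.02]] x1 rot [-0.0, 0.0, -0.02]
```

Call:
{"fn": "arm_command", "kwargs": {
  "delta_pos": [
    [0,0,0.01],
    [0,0,0.01],
    [0.01,0,0],
    [0,0,0],
    [0,0,0]
  ],
  "rotation": [
    [0.95,0,0],
    [0.95,0,0],
    [0.95,0,0],
    [0.95,0,0],
    [0.95,0,0]
  ]
}}

```text
clock: 12.9
position: [0.4887, 0.2169, 0.1541]
tool_rot: [0.751, 1.046, -0.166]
force: [-2.6, -0.2, 2.8]
grip_width: 0.033
```

```bash
python3 -c "
from plan import *
depth();fix()"
```

```text
t 12.9 h -25.3 ex -0.5 ey 0.0 mm tilt 0.1 th -47.1 F(U,e1,e2) [ 3.7 -0.8 -0.7] Mu 0.21 q [-0.33  0.47 -0.55  2.23  1.38  0.68 -1.35] w 0.033
fix:[[0.0, 0.02, 0.01]] x1 rot [0.0, -0.0, -0.02]
```

Call:
{"fn": "arm_command", "kwargs": {
  "delta_pos": [
    [0,0,0],
    [0,0,0],
    [0,0,0],
    [0,0,0],
    [0,0,0]
  ],
  "rotation": [
    [0.95,0,0],
    [0.95,0,0],
    [0.95,0,0],
    [0.95,0,0],
    [0.95,0,0]
  ]
}}

```text
clock: 13.4
position: [0.4885, 0.2164, 0.154]
tool_rot: [1.272, 1.046, -0.167]
force: [-3.7, 0.2, 2.3]
grip_width: 0.0331
```

```bash
python3 -c "
from plan import *
depth();fix()"
```

```text
t 13.4 h -25.4 ex -0.6 ey -0.5 mm tilt 0.1 th -17.2 F(U,e1,e2) [ 3.9 -2.  -0.5] Mu 0.16 q [-0.34  0.47 -0.54  2.23  1.38  0.67 -1.87] w 0.0331
fix:[[0.0, 0.03, -0.01]] x1 rot [0.0, -0.01, -0.01]
```

Call:
{"fn": "arm_command", "kwargs": {
  "delta_pos": [
    [0,0.02,0],
    [0,0,0],
    [0,0,0]
  ],
  "rotation": [
    [-0.3,0,0],
    [0,0,0],
    [0,0,0]
  ],
  "gripper": -0.8
}}

```text
clock: 13.7
position: [0.4894, 0.2159, 0.1543]
tool_rot: [1.235, 1.046, -0.169]
force: [-0.6, -0.5, -0.4]
grip_width: 0.0747
```

```bash
python3 -c "
from plan import *
depth();fix()"
```

```text
t 13.7 h -25.6 ex 0.4 ey -1.0 mm tilt 0.1 th -19.3 F(U,e1,e2) [-0.1 -0.6 -0.6] Mu -0.02 q [-0.34  0.47 -0.54  2.23  1.38  0.67 -1.83] w 0.0747
fix:[[-0.0, 0.0, -0.03]] x1 rot [-0.0, 0.0, -0.02]
```

Call:
{"fn": "arm_command", "kwargs": {
  "delta_pos": [
    [0,0,0],
    [0,0,0],
    [0,0,0],
    [0,0,0],
    [0,0,0]
  ],
  "rotation": [
    [-1,0,0],
    [-1,0,0],
    [-1,0,0],
    [-1,0,0],
    [-1,0,0]
  ]
}}

```text
clock: 14.2
position: [0.4899, 0.2154, 0.1543]
tool_rot: [0.683, 1.045, -0.171]
force: [0.3, -1.0, -0.3]
grip_width: 0.0766
```

```bash
python3 -c "
from plan import *
depth();fix()"
```

```text
t 14.2 h -25.9 ex 1.0 ey -1.5 mm tilt 0.1 th -50.8 F(U,e1,e2) [-0.5  0.2 -1. ] Mu -0.04 q [-0.33  0.47 -0.55  2.23  1.38  0.68 -1.28] w 0.0766
fix:[[-0.0, 0.02, -0.05]] x1 rot [0.0, 0.02, -0.01]
```

Call:
{"fn": "arm_command", "kwargs": {
  "delta_pos": [
    [0,0.02,-0.05],
    [0,0,0],
    [0,0,0],
    [0,0,0],
    [0,0,0],
    [0,0,0]
  ],
  "rotation": [
    [-1,0,0],
    [-1,0,0],
    [-1,0,0],
    [-1,0,0],
    [-1,0,0],
    [-1,0,0]
  ]
}}

```text
clock: 14.8
position: [0.4901, 0.2163, 0.1539]
tool_rot: [0.014, 1.044, -0.173]
force: [-0.1, -0.6, -0.2]
grip_width: 0.0771
```

```bash
python3 -c "
from plan import *
depth();fix()"
```

```text
t 14.8 h -26.3 ex 0.9 ey -0.7 mm tilt 0.2 th -89.0 F(U,e1,e2) [-0.2 -0.1 -0.6] Mu -0.01 q [-0.32  0.48 -0.57  2.22  1.38  0.69 -0.61] w 0.0771
fix:[[-0.0, 0.02, -0.02]] x1 rot [0.0, 0.03, 0.02]
```

Call:
{"fn": "arm_command", "kwargs": {
  "delta_pos": [
    [-0.02,0.02,-0.05],
    [0,0.01,-0.01],
    [0,0,-0.01]
  ],
  "rotation": [
    [-1,0.03,0.02],
    [-1,0,0],
    [-0.9,0,0]
  ]
}}

```text
clock: 15.1
position: [0.4884, 0.2171, 0.1533]
tool_rot: [-0.306, 1.047, -0.17]
force: [0.0, 0.2, -0.2]
grip_width: 0.0764
```

Call:
{"fn": "arm_command", "kwargs": {
  "delta_pos": [
    [0,0,-0.01],
    [0,0,-0.01],
    [0,0,-0.01],
    [0,0,0],
    [0,0,0]
  ],
  "rotation": [
    [0,0,0],
    [0,0,0],
    [0,0,0],
    [0,0,0],
    [0,0,0]
  ],
  "gripper": 1
}}

```text
clock: 15.6
position: [0.4877, 0.217, 0.1529]
tool_rot: [-0.303, 1.047, -0.169]
force: [-0.8, 0.3, -0.3]
grip_width: 0.0333
```

```bash
python3 -c "
from plan import *
depth();fix()"
```

```text
t 15.6 h -25.9 ex -2.1 ey -0.3 mm tilt 0.0 th -107.4 F(U,e1,e2) [ 0.1 -0.9  0.2] Mu 0.14 q [-0.31  0.48 -0.58  2.23  1.38  0.69 -0.3 ] w 0.0333
fix:[[-0.0, -0.01, 0.07]] x1 rot [0.0, -0.0, 0.0]
```

Call:
{"fn": "arm_command", "kwargs": {
  "delta_pos": [
    [0,0,0.01],
    [0,0,0.01],
    [0,0,0],
    [0,0,0],
    [0,0,0]
  ],
  "rotation": [
    [0.95,0,0],
    [0.95,0,0],
    [0.95,0,0],
    [0.95,0,0],
    [0.95,0,0]
  ]
}}

```text
clock: 16.1
position: [0.4877, 0.2172, 0.1528]
tool_rot: [0.213, 1.048, -0.169]
force: [0.6, -0.3, 0.5]
grip_width: 0.0327
```

```bash
python3 -c "
from plan import *
depth();fix()"
```

```text
t 16.1 h -25.9 ex -2.3 ey -0.0 mm tilt 0.1 th -77.8 F(U,e1,e2) [ 0.1  0.8 -0.2] Mu 0.16 q [-0.32  0.48 -0.57  2.23  1.38  0.69 -0.81] w 0.0327
fix:[[-0.0, 0.02, 0.07]] x1 rot [0.0, -0.01, 0.0]
```

Call:
{"fn": "arm_command", "kwargs": {
  "delta_pos": [
    [0,0,0],
    [0,0,0],
    [0,0,0],
    [0,0,0],
    [0,0,0]
  ],
  "rotation": [
    [0.95,0,0],
    [0.95,0,0],
    [0.95,0,0],
    [0.95,0,0],
    [0.95,0,0]
  ]
}}

```text
clock: 16.6
position: [0.4877, 0.2174, 0.1528]
tool_rot: [0.735, 1.048, -0.168]
force: [-0.0, 1.4, 0.4]
grip_width: 0.0325
```

```bash
python3 -c "
from plan import *
depth();fix()"
```

```text
t 16.6 h -25.9 ex -2.2 ey 0.2 mm tilt 0.1 th -48.0 F(U,e1,e2) [0.5 0.  1.3] Mu 0.11 q [-0.33  0.47 -0.56  2.23  1.38  0.68 -1.33] w 0.0325
fix:[[-0.0, 0.04, 0.06]] x1 rot [0.0, -0.01, 0.0]
```

Call:
{"fn": "arm_command", "kwargs": {
  "delta_pos": [
    [0,0,0],
    [0,0,0],
    [0,0,0],
    [0,0,0],
    [0,0,0]
  ],
  "rotation": [
    [0.95,0,0],
    [0.95,0,0],
    [0.95,0,0],
    [0.95,0,0],
    [0.95,0,0]
  ]
}}

```text
clock: 17.1
position: [0.4878, 0.2176, 0.1529]
tool_rot: [1.255, 1.048, -0.168]
force: [0.3, 0.3, -0.3]
grip_width: 0.0327
```

```bash
python3 -c "
from plan import *
depth();fix()"
```

```text
t 17.1 h -25.9 ex -2.1 ey 0.5 mm tilt 0.1 th -18.2 F(U,e1,e2) [-0.4  0.1  0.3] Mu 0.41 q [-0.34  0.47 -0.54  2.23  1.38  0.67 -1.85] w 0.0327
fix:[[-0.0, 0.06, 0.03]] x1 rot [-0.0, -0.01, 0.0]
```

Call:
{"fn": "arm_command", "kwargs": {
  "delta_pos": [
    [0,0,0]
  ],
  "rotation": [
    [0.6,0,0]
  ]
}}

```text
clock: 17.2
position: [0.4879, 0.2175, 0.1529]
tool_rot: [1.323, 1.047, -0.168]
force: [-0.1, 0.0, -0.5]
grip_width: 0.0326
```

```bash
python3 -c "
from plan import *
depth();fix()"
```

```text
t 17.2 h -25.9 ex -2.0 ey 0.4 mm tilt 0.0 th -14.3 F(U,e1,e2) [-0.4 -0.4 -0. ] Mu 0.44 q [-0.34  0.47 -0.54  2.23  1.38  0.67 -1.92] w 0.0326
fix:[[-0.0, 0.06, 0.03]] x1 rot [-0.0, -0.01, -0.0]
```

Call:
{"fn": "arm_command", "kwargs": {
  "delta_pos": [
    [0,0,0],
    [0,0,0]
  ],
  "rotation": [
    [0.6,0,0],
    [0.6,0,0]
  ]
}}

```text
clock: 17.4
position: [0.4879, 0.2176, 0.1529]
tool_rot: [1.455, 1.047, -0.168]
force: [-0.4, -0.2, -0.3]
grip_width: 0.0327
```

```bash
python3 -c "
from plan import *
depth();fix()"
```

```text
t 17.4 h -26.0 ex -1.9 ey 0.5 mm tilt 0.0 th -6.7 F(U,e1,e2) [-0.  -0.5 -0.2] Mu 0.16 q [-0.34  0.47 -0.54  2.23  1.38  0.67 -2.05] w 0.0327
fix:[[-0.0, 0.06, 0.02]] x1 rot [0.0, -0.01, -0.0]
```

Still turning at 0.16 N m, not at the stop. Re-grip for another quarter.

Call:
{"fn": "arm_command", "kwargs": {
  "delta_pos": [
    [0,0,0],
    [0,0,0],
    [0,0.03,0.01]
  ],
  "rotation": [
    [-0.3,0,0],
    [0,0,0],
    [0,0,0]
  ],
  "gripper": -0.8
}}

```text
clock: 17.7
position: [0.4887, 0.2171, 0.1533]
tool_rot: [1.419, 1.047, -0.168]
force: [1.3, -0.1, -0.7]
grip_width: 0.0747
```

Call:
{"fn": "arm_command", "kwargs": {
  "delta_pos": [
    [0,0.02,0],
    [0,0,0],
    [0,0,0],
    [0,0,0],
    [0,0,0],
    [0,0,0],
    [0,0,0]
  ],
  "rotation": [
    [-1,0,0],
    [-1,0,0],
    [-1,0,0],
    [-1,0,0],
    [-1,0,0],
    [-1,0,0],
    [-1,0,0]
  ]
}}

```text
clock: 18.4
position: [0.4898, 0.2167, 0.154]
tool_rot: [0.651, 1.047, -0.169]
force: [1.2, -0.4, 0.1]
grip_width: 0.077
```

```bash
python3 -c "
from plan import *
depth();fix()"
```

```text
t 18.4 h -26.0 ex 0.4 ey -0.1 mm tilt 0.0 th -52.7 F(U,e1,e2) [-0.6  1.2 -0.2] Mu -0.00 q [-0.33  0.47 -0.56  2.22  1.38  0.68 -1.24] w 0.077
fix:[[-0.0, -0.0, -0.01]] x1 rot [-0.0, 0.0, -0.0]
```

Call:
{"fn": "arm_command", "kwargs": {
  "delta_pos": [
    [0,0,-0.02],
    [0,0,0],
    [0,0,-0.01],
    [0,0,0],
    [0,0,-0.01],
    [0,0,0],
    [0,0,-0.01]
  ],
  "rotation": [
    [-1,0,0],
    [-1,0,0],
    [-1,0,0],
    [-1,0,0],
    [-1,0,0],
    [-1,0,0],
    [-0.9,0,0]
  ]
}}

```text
clock: 19.1
position: [0.4893, 0.2171, 0.1538]
tool_rot: [-0.112, 1.046, -0.17]
force: [0.1, 0.6, 0.3]
grip_width: 0.0772
```

```bash
python3 -c "
from plan import *
depth();fix()"
```

```text
t 19.1 h -25.9 ex -0.1 ey 0.1 mm tilt 0.1 th -96.4 F(U,e1,e2) [0.3 0.2 0.6] Mu 0.03 q [-0.31  0.48 -0.57  2.22  1.38  0.69 -0.49] w 0.0772
fix:[[0.0, -0.01, 0.01]] x1 rot [0.0, 0.01, 0.0]
```

Call:
{"fn": "arm_command", "kwargs": {
  "delta_pos": [
    [0,0,0],
    [0,0,0],
    [0,0,0],
    [0,0,0],
    [0,0,0]
  ],
  "rotation": [
    [0,0,0],
    [0,0,0],
    [0,0,0],
    [0,0,0],
    [0,0,0]
  ],
  "gripper": 1
}}

```text
clock: 19.6
position: [0.4893, 0.2172, 0.1542]
tool_rot: [-0.107, 1.046, -0.17]
force: [-1.5, -0.6, -0.8]
grip_width: 0.033
```

Call:
{"fn": "arm_command", "kwargs": {
  "delta_pos": [
    [0,0,0],
    [0,0,0],
    [0,0,0]
  ],
  "rotation": [
    [0.9,0,0],
    [0.9,0,0],
    [0.9,0,0]
  ]
}}

```text
clock: 19.9
position: [0.4892, 0.2168, 0.154]
tool_rot: [0.187, 1.046, -0.171]
force: [-0.1, -0.3, 0.4]
grip_width: 0.033
```

```bash
python3 -c "
from plan import *
depth();fix()"
```

```text
t 19.9 h -25.7 ex -0.1 ey -0.2 mm tilt 0.1 th -79.2 F(U,e1,e2) [ 0.4  0.2 -0.3] Mu -0.05 q [-0.32  0.48 -0.57  2.23  1.38  0.69 -0.78] w 0.033
fix:[[0.0, 0.01, 0.01]] x1 rot [0.0, 0.01, 0.01]
```

Call:
{"fn": "arm_command", "kwargs": {
  "delta_pos": [
    [0,0,0],
    [0,0,0],
    [0,0,0]
  ],
  "rotation": [
    [0.9,0,0],
    [0.9,0,0],
    [0.9,0,0]
  ]
}}

```text
clock: 20.2
position: [0.4891, 0.2163, 0.1539]
tool_rot: [0.484, 1.046, -0.173]
force: [-2.5, -1.0, 2.0]
grip_width: 0.033
```

```bash
python3 -c "
from plan import *
depth()"
```

```text
t 20.2 h -25.7 ex -0.2 ey -0.8 mm tilt 0.1 th -62.1 F(U,e1,e2) [ 2.9 -1.  -1.4] Mu 0.37 q [-0.32  0.47 -0.56  2.23  1.38  0.68 -1.08] w 0.033
```

Call:
{"fn": "arm_command", "kwargs": {
  "delta_pos": [
    [0,0,0],
    [0,0,0],
    [0,0,0]
  ],
  "rotation": [
    [0.9,0,0],
    [0.9,0,0],
    [0.9,0,0]
  ]
}}

```text
clock: 20.5
position: [0.4887, 0.216, 0.1537]
tool_rot: [0.78, 1.046, -0.174]
force: [-1.8, -1.0, 0.6]
grip_width: 0.0329
```

```bash
python3 -c "
from plan import *
depth()"
```

```text
t 20.5 h -25.7 ex -0.5 ey -1.3 mm tilt 0.1 th -45.1 F(U,e1,e2) [ 1.3 -1.1 -1.3] Mu 0.42 q [-0.33  0.47 -0.55  2.23  1.38  0.68 -1.38] w 0.0329
```

```bash
cat > look.py <<'E'
from prof import *
import sys
k=sys.argv[1]
t=snap('top',f't{k}.png'); sc=snap('scene',f's{k}.png'); prof(sc); p,r,s=cur()
e1=np.array([np.cos(A)*np.cos(np.pi/6),np.sin(A)*np.cos(np.pi/6),.5]); e2=np.array([-np.sin(A),np.cos(A),0]); y=r.apply([0,1,0]); pred(np.degrees(np.arctan2(-(y@e2),y@e1)))
out=[]
for n,im,(x0,y0) in (('top',t,(205,165)),('scene',sc,(385,160))):
    im=np.clip(cv2.resize(im[y0:y0+80,x0:x0+66],None,fx=6,fy=6,interpolation=2)[:,:,::-1]*1.6,0,255).astype(np.uint8).copy()
    for h,c in ((-.026,(0,255,0)),):
        for z in (h+.072,h+.127):
            q=[M+U*z+r.apply([0,i*.017,j*.017]) for i,j in((1,1),(1,-1),(-1,-1),(-1,1))]
            if n=='scene': cv2.polylines(im,[np.array([(proj(n,a)-(x0,y0)+.5)*6 for a in q]).astype(int)],True,c,1)
    out.append(im)
cv2.imwrite(f'pics/l{k}.png',np.hstack(out))
E
python3 look.py 6
```

```text
scene [(5, 33), (9, 32), (13, 31), (17, 32), (21, 86), (25, 89), (29, 89), (33, 90), (37, 90), (41, 71), (45, 61), (49, 23), (53, 25), (57, 24), (61, 25), (65, 46), (69, 57), (73, 55), (77, 53), (81, 52), (85, 53), (89, 54), (93, 54), (97, 49), (101, 19), (105, 21), (109, 20), (113, 19), (117, 23), (121, 21), (125, 17), (129, 21), (133, 21)]
-45.167430637213755 [(44, np.float64(42.0)), (46, np.float64(44.0)), (48, np.float64(46.0)), (50, np.float64(48.0)), (53, np.float64(51.5)), (56, np.float64(54.5)), (58, np.float64(56.5))]
```

View pics/l6.png

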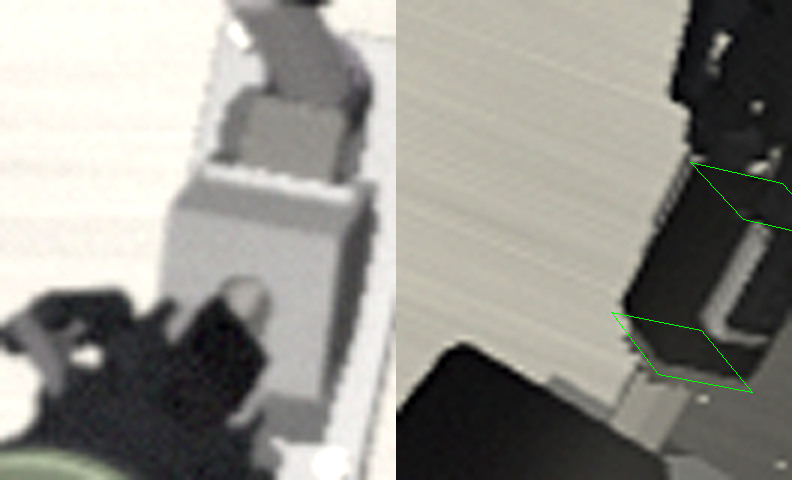

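```bash
python3 - <<'E'
from plan import *
O=np.array([.5595-.0128,.204+.0022,0]); ex=np.array([np.cos(A),np.sin(A),0]); ey=np.array([-np.sin(A),np.cos(A),0])
for f in ('top0','t2','t4','t5','t6'):
    g=cv2.imread(f'pics/{f}.png').mean(2).astype(np.float32)
    print(f,[int(np.mean([cv2.getRectSubPix(g,(1,1),tuple(float(v) for v in proj('top',O+ex*x+ey*y+[0,0,.06])))[0,0] for y in(.012,.016,.02)])) for x in np.arange(.02,.09,.0025)])
E
```

```text
top0 [84, 84, 84, 90, 110, 127, 121, 99, 84, 81, 80, 81, 81, 81, 81, 77, 68, 60, 56, 56, 59, 70, 79, 79, 77, 74, 71, 68]
t2 [90, 89, 90, 97, 117, 137, 131, 106, 90, 88, 88, 88, 87, 85, 85, 83, 73, 65, 61, 60, 63, 76, 85, 86, 83, 79, 75, 73]
t4 [90, 91, 91, 97, 119, 138, 131, 107, 90, 87, 87, 88, 87, 87, 88, 86, 75, 64, 60, 60, 64, 76, 86, 86, 84, 81, 76, 74]
t5 [91, 90, 91, 98, 119, 139, 136, 113, 91, 88, 89, 90, 88, 87, 87, 81, 69, 64, 61, 60, 64, 76, 86, 86, 84, 81, 75, 74]
t6 [91, 91, 91, 97, 119, 138, 135, 113, 92, 89, 90, 90, 88, 87, 88, 87, 88, 89, 86, 77, 65, 76, 86, 86, 84, 80, 76, 74]
```

The shoe has advanced ~9 mm toward the post and nearly touches it; the handle follows the tool yaw. Continue clockwise.

Call:
{"fn": "arm_command", "kwargs": {
  "delta_pos": [
    [0.01,0.02,0],
    [0,0,0],
    [0,0,0]
  ],
  "rotation": [
    [0.9,0,0],
    [0.9,0,0],
    [0.9,0,0]
  ]
}}

```text
clock: 20.9
position: [0.4884, 0.2159, 0.1536]
tool_rot: [1.059, 1.047, -0.176]
force: [-1.8, -1.7, 0.3]
grip_width: 0.0326
```

```bash
python3 -c "
from plan import *
depth()"
```

```text
t 20.9 h -25.7 ex -0.9 ey -1.5 mm tilt 0.2 th -29.0 F(U,e1,e2) [ 1.  -1.1 -1.9] Mu 0.00 q [-0.33  0.47 -0.55  2.23  1.37  0.68 -1.66] w 0.0326
```

Call:
{"fn": "arm_command", "kwargs": {
  "delta_pos": [
    [0,0,0],
    [0,0,0]
  ],
  "rotation": [
    [0.7,0,0],
    [0.7,0,0]
  ]
}}

```text
clock: 21.1
position: [0.4882, 0.2159, 0.1535]
tool_rot: [1.207, 1.047, -0.176]
force: [-0.9, 0.3, -0.9]
grip_width: 0.0327
```

```bash
cat > shoe.py <<'E'
from plan import *
O=np.array([.5595-.0128,.204+.0022,0]); ex=np.array([np.cos(A),np.sin(A),0]); ey=np.array([-np.sin(A),np.cos(A),0])
g=optics.grab_frame('top').mean(2).astype(np.float32)
print([int(np.mean([cv2.getRectSubPix(g,(1,1),tuple(float(v) for v in proj('top',O+ex*x+ey*y+[0,0,.06])))[0,0] for y in(.012,.016,.02)])) for x in np.arange(.055,.075,.00125)])
depth(); fix()
E
python3 shoe.py
```

```text
[87, 87, 86, 87, 87, 87, 87, 87, 86, 84, 78, 69, 66, 69, 75, 83]
t 21.15 h -25.7 ex -1.1 ey -1.5 mm tilt 0.2 th -20.2 F(U,e1,e2) [ 0.6 -0.7  0.1] Mu -0.05 q [-0.34  0.47 -0.54  2.23  1.37  0.68 -1.81] w 0.0327
fix:[[-0.0, 0.05, -0.02]] x1 rot [0.0, 0.03, 0.01]
```

Shoe edge has not moved since the last picture while the torque peaked at ~0.42 and then dropped, twice, 60° apart: the cam is at its stop and the hex skipped. One gentle confirming turn, stopping at the torque rise.

Call:
{"fn": "arm_command", "kwargs": {
  "delta_pos": [
    [0.02,0.03,-0.02],
    [0.01,0,0],
    [0.01,0,0],
    [0,0,0]
  ],
  "rotation": [
    [0.8,0.03,0.01],
    [0.8,0,0],
    [0.8,0,0],
    [0.7,0,0]
  ]
}}

```text
clock: 21.55
position: [0.4877, 0.2158, 0.1532]
tool_rot: [1.534, 1.047, -0.173]
force: [-1.1, -0.7, 0.7]
grip_width: 0.033
```

```bash
python3 -c "
from plan import *
depth()"
```

```text
t 21.55 h -25.7 ex -1.7 ey -1.5 mm tilt 0.1 th -1.9 F(U,e1,e2) [ 1.1 -0.5 -0.9] Mu 0.39 q [-0.34  0.47 -0.54  2.23  1.37  0.67 -2.13] w 0.033
```

Call:
{"fn": "arm_command", "kwargs": {
  "delta_pos": [
    [0,0,0]
  ],
  "rotation": [
    [0.6,0,0]
  ]
}}

```text
clock: 21.65
position: [0.4876, 0.2158, 0.1532]
tool_rot: [1.595, 1.047, -0.173]
force: [0.8, 0.1, -1.0]
grip_width: 0.0327
```

```bash
python3 shoe.py
```

```text
[86, 86, 87, 86, 87, 87, 88, 87, 85, 82, 77, 68, 65, 69, 76, 83]
t 21.7 h -25.7 ex -1.9 ey -1.6 mm tilt 0.1 th 1.8 F(U,e1,e2) [ 1.6 -0.8 -0.5] Mu 0.22 q [-0.34  0.47 -0.54  2.23  1.37  0.67 -2.2 ] w 0.0327
fix:[[-0.0, 0.06, -0.05]] x1 rot [-0.0, 0.02, 0.0]
```

Torque rose again to 0.39 N m with the shoe unmoved: tight. Pull the key out along the bore.

Call:
{"fn": "arm_command", "kwargs": {
  "delta_pos": [
    [-0.2,0,0],
    [-0.4,0,0],
    [-0.4,0,0]
  ],
  "rotation": [
    [0,0,0],
    [0,0,0],
    [0,0,0]
  ]
}}

```text
clock: 22.0
position: [0.473, 0.2175, 0.1778]
tool_rot: [1.583, 1.05, -0.177]
force: [0.7, 0.1, -0.7]
grip_width: 0.0333
```

```bash
python3 shoe.py
```

```text
[86, 86, 85, 85, 86, 87, 88, 87, 85, 81, 75, 66, 64, 67, 74, 82]
t 22.05 h 4.5 ex -2.1 ey -1.9 mm tilt 0.2 th 1.1 F(U,e1,e2) [1.5 0.7 2.3] Mu 0.06 q [-0.34  0.4  -0.56  2.23  1.26  0.68 -2.1 ] w 0.0324
fix:[[-0.0, 0.06, -0.05]] x1 rot [-0.0, 0.03, 0.02]
```

Call:
{"fn": "arm_command", "kwargs": {
  "delta_pos": [
    [-0.7,0,0],
    [-0.7,0,0],
    [-0.4,0,0]
  ],
  "rotation": [
    [0,0,0],
    [0,0,0],
    [0,0,0]
  ]
}}

```text
clock: 22.35
position: [0.4455, 0.2225, 0.2263]
tool_rot: [1.572, 1.051, -0.177]
force: [0.4, -0.7, -1.9]
grip_width: 0.0328
```

```bash
python3 - <<'E'
from plan import *
depth(); p,r,s=cur(); print(p,s['force'])
for b in (-40.4,49.6):
    r1=rot([0,0,-1],[np.cos(np.radians(b)),np.sin(np.radians(b)),0]); print(b,np.degrees((r.inv()*r1).as_rotvec())); rows(np.array([.52,-.10,.25]),r1)
E
```

```text
t 22.35 h 58.9 ex -2.6 ey -2.3 mm tilt 0.3 th 0.4 F(U,e1,e2) [-1.9 -0.5 -0.7] Mu -0.00 q [-0.33  0.29 -0.62  2.23  1.07  0.72 -1.94] w 0.0328
[0.44547516 0.22251595 0.22625281] [ 0.42836912 -0.73656196 -1.85701812]
-40.4 [ 29.50430143  -7.87706054 -29.0766047 ]
[[0.12, 0.35, 0.85], [0.12, 0.39, 0.83], [0.11, 0.43, 0.81], [0.1, 0.47, 0.79], [0.09, 0.5, 0.77], [0.07, 0.54, 0.74], [0.06, 0.57, 0.72], [0.04, 0.61, 0.69], [0.02, 0.64, 0.67], [0.0, 0.67, 0.64]] x10 rot [0.41, -0.11, -0.4]
[[-0.02, 0.69, 0.61], [-0.04, 0.72, 0.58]] x2 rot [0.41, -0.11, -0.4]
49.6 [-58.40345054  15.50216681 -27.02236796]
[[0.12, 0.35, 0.85], [0.09, 0.28, 0.87], [0.06, 0.21, 0.9], [0.03, 0.13, 0.91], [0.01, 0.05, 0.92], [-0.01, -0.02, 0.92], [-0.03, -0.1, 0.92], [-0.04, -0.18, 0.9], [-0.06, -0.26, 0.88], [-0.06, -0.34, 0.86]] x10 rot [-0.81, 0.22, -0.38]
[[-0.07, -0.41, 0.82], [-0.07, -0.48, 0.78]] x2 rot [-0.81, 0.22, -0.38]
```

Call:
{"fn": "arm_command", "kwargs": {
  "delta_pos": [
    [0.1,0.35,0.85],
    [0.1,0.39,0.83],
    [0.1,0.43,0.81],
    [0.08,0.47,0.79],
    [0.06,0.5,0.77],
    [0.05,0.54,0.74],
    [0.04,0.57,0.72],
    [0.02,0.61,0.69],
    [0.0,0.64,0.67],
    [0.0,0.67,0.64]
  ],
  "rotation": [
    [0.41,-0.11,-0.4],
    [0.41,-0.11,-0.4],
    [0.41,-0.11,-0.4],
    [0.41,-0.11,-0.4],
    [0.41,-0.11,-0.4],
    [0.41,-0.11,-0.4],
    [0.41,-0.11,-0.4],
    [0.41,-0.11,-0.4],
    [0.41,-0.11,-0.4],
    [0.41,-0.11,-0.4]
  ]
}}

```text
clock: 23.35
position: [0.5114, -0.0516, 0.2537]
tool_rot: [1.745, 1.49, -0.416]
force: [0.3, 0.7, -1.8]
grip_width: 0.033
```

```bash
cat > rk.py <<'E'
from plan import *
import sys
p,r,s=cur(); b=np.radians(-40.46); r1=rot([0,0,-1],[np.cos(b),np.sin(b),0])
tip=p+r.apply([.102,0,0]); print('t',s['clock'],'p',p.round(4),'tip',tip.round(4),'F',s['force'].round(1),'w',s['grip_width'],'q',s['qpos'].round(2))
rows(np.array([float(v) for v in sys.argv[1:4]]),r1,int(sys.argv[4]) if len(sys.argv)>4 else None)
E
python3 rk.py .5285 -.1267 .235
```

```text
t 23.35 p [ 0.5114 -0.0516  0.2537] tip [ 0.5189 -0.0549  0.152 ] F [ 0.3  0.7 -1.8] w 0.03299721178700022 q [ 0.41  0.34 -0.56  1.92  0.28  0.88 -0.88]
[[0.25, 0.6, 0.59], [0.24, 0.63, 0.57], [0.22, 0.66, 0.54]] x3 rot [0.37, -0.06, -0.25]
```

Call:
{"fn": "arm_command", "kwargs": {
  "delta_pos": [
    [0.2,0.6,0.59],
    [0.2,0.63,0.57],
    [0.1,0.5,0.4]
  ],
  "rotation": [
    [0.37,-0.06,-0.25],
    [0.37,-0.06,-0.25],
    [0.37,-0.06,-0.25]
  ]
}}

```text
clock: 23.65
position: [0.5277, -0.126, 0.2403]
tool_rot: [-0.918, 1.567, 3.09]
force: [-0.5, 0.4, -1.2]
grip_width: 0.0328
```

```bash
python3 rk.py .5285 -.1267 .23
```

```text
t 23.65 p [ 0.5277 -0.126   0.2403] tip [ 0.5273 -0.126   0.1383] F [-0.5  0.4 -1.2] w 0.032845660751090446 q [ 0.5   0.44 -0.51  1.8   0.25  0.97 -0.81]
[[0.34, 0.04, -0.0]] x1 rot [0.02, 0.02, 0.03]
```

Call:
{"fn": "arm_command", "kwargs": {
  "delta_pos": [
    [0.4,0.04,0],
    [0.4,0,0],
    [0.3,0,0]
  ],
  "rotation": [
    [0.02,0.02,0.03],
    [0,0,0],
    [0,0,0]
  ]
}}

```text
clock: 23.95
position: [0.5289, -0.13, 0.2046]
tool_rot: [0.013, 1.569, -2.262]
force: [-0.2, 0.7, -2.0]
grip_width: 0.0328
```

```bash
python3 rk.py .5285 -.1267 .185 1; python3 - <<'E'
from h import *
t=snap('top','t7.png'); s=snap('scene','s7.png')
p=(528,-126.7)
x,y=[int(v) for v in proj('scene',[.5285,-.1267,.095])]
im=cv2.resize(s[y-40:y+25,x-40:x+40],None,fx=8,fy=8,interpolation=2)[:,:,::-1]
cv2.imwrite('pics/c7.png',np.clip(im*1.6,0,255).astype(np.uint8))
E
```

```text
t 23.95 p [ 0.5289 -0.13    0.2046] tip [ 0.5288 -0.1301  0.1026] F [-0.2  0.7 -2. ] w 0.03284016509645075 q [ 0.49  0.48 -0.49  1.84  0.28  0.9  -0.83]
[[0.65, -0.08, -0.08]] x1 rot [0.02, 0.01, -0.0]
```

View pics/c7.png

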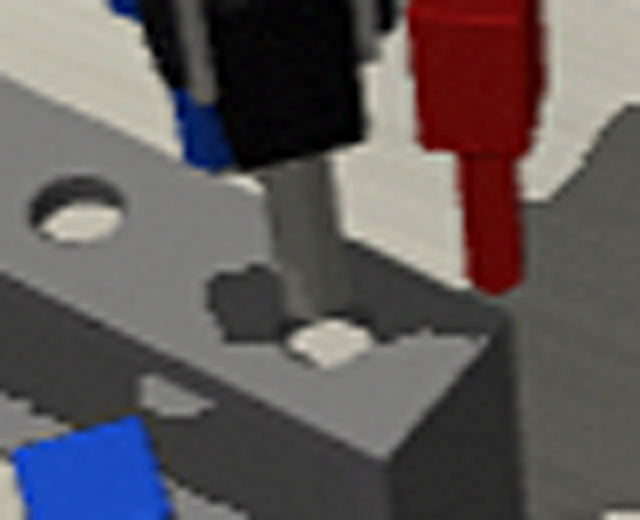

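Scene crop: the shaft's end (≈318,308 in crop) is over the left edge of the original end hole (≈330,340), as the pose reading says (3 mm off in y). Correct and lower.

Call:
{"fn": "arm_command", "kwargs": {
  "delta_pos": [
    [0.1,-0.08,-0.08],
    [0.2,-0.02,-0.02]
  ],
  "rotation": [
    [0,0,0],
    [0,0,0]
  ]
}}

```text
clock: 24.25
position: [0.5285, -0.1239, 0.196]
tool_rot: [0.061, 1.57, -2.211]
force: [0.1, -0.3, -1.3]
grip_width: 0.0326
```

```bash
python3 rk.py .5285 -.1267 .165 2
```

```text
t 24.25 p [ 0.5285 -0.1239  0.196 ] tip [ 0.5284 -0.124   0.094 ] F [ 0.1 -0.3 -1.3] w 0.032567391077868116 q [ 0.48  0.49 -0.49  1.85  0.29  0.88 -0.85]
[[0.52, 0.03, 0.03], [0.52, 0.03, 0.03]] x2 rot [0.02, 0.01, -0.0]
```

Call:
{"fn": "arm_command", "kwargs": {
  "delta_pos": [
    [0.25,0.06,0.05],
    [0.2,0,0]
  ],
  "rotation": [
    [0.02,0.01,0],
    [0,0,0]
  ]
}}

```text
clock: 24.45
position: [0.5291, -0.1257, 0.182]
tool_rot: [1.813, 1.57, -0.46]
force: [0.2, -0.5, -0.8]
grip_width: 0.0327
```

```bash
python3 rk.py .5285 -.1267 .15 2
```

```text
t 24.45 p [ 0.5291 -0.1257  0.182 ] tip [ 0.5292 -0.1258  0.08  ] F [ 0.2 -0.5 -0.8] w 0.03268563307258837 q [ 0.48  0.51 -0.48  1.86  0.31  0.85 -0.86]
[[0.53, 0.0, 0.02], [0.53, 0.0, 0.02]] x2 rot [0.02, -0.0, -0.01]
```

In the hole. Keep lowering.

Call:
{"fn": "arm_command", "kwargs": {
  "delta_pos": [
    [0.4,0,0.03],
    [0.4,0,0.02]
  ],
  "rotation": [
    [0.02,0,0],
    [0,0,0]
  ]
}}

```text
clock: 24.65
position: [0.5284, -0.127, 0.1567]
tool_rot: [1.912, 1.568, -0.363]
force: [-0.3, 0.3, -1.3]
grip_width: 0.0329
```

```bash
python3 rk.py .5288 -.1265 .135 2
```

```text
t 24.65 p [ 0.5284 -0.127   0.1567] tip [ 0.5287 -0.1271  0.0547] F [-0.3  0.3 -1.3] w 0.0329181540413122 q [ 0.47  0.54 -0.46  1.88  0.33  0.79 -0.88]
[[0.36, -0.0, -0.01], [0.36, -0.0, -0.01]] x2 rot [0.01, -0.0, -0.01]
```

Call:
{"fn": "arm_command", "kwargs": {
  "delta_pos": [
    [0.4,0,-0.01],
    [0.35,0,-0.01],
    [0.1,0,0]
  ],
  "rotation": [
    [0,0,0],
    [0,0,0],
    [0,0,0]
  ]
}}

```text
clock: 24.95
position: [0.5279, -0.1265, 0.1269]
tool_rot: [-0.524, 1.57, -2.799]
force: [0.6, -0.3, -1.7]
grip_width: 0.0328
```

```bash
python3 rk.py .5288 -.1265 .125 1
```

```text
t 24.95 p [ 0.5279 -0.1265  0.1269] tip [ 0.5279 -0.1266  0.0249] F [ 0.6 -0.3 -1.7] w 0.03275176432306162 q [ 0.45  0.59 -0.44  1.9   0.36  0.74 -0.91]
[[0.06, 0.02, -0.02]] x1 rot [0.02, 0.0, 0.0]
```

Call:
{"fn": "arm_command", "kwargs": {
  "delta_pos": [
    [0.05,0.01,-0.01]
  ],
  "rotation": [
    [0,0,0]
  ]
}}

```text
clock: 25.05
position: [0.5282, -0.1264, 0.1249]
tool_rot: [-0.941, 1.57, 3.068]
force: [-0.7, 0.4, -1.0]
grip_width: 0.0327
```

Call:
{"fn": "arm_command", "kwargs": {
  "delta_pos": [
    [0.03,0,0]
  ],
  "rotation": [
    [0,0,0]
  ]
}}

```text
clock: 25.15
position: [0.5283, -0.1264, 0.1243]
tool_rot: [-0.67, 1.57, -2.944]
force: [-9.9, 0.3, 28.3]
grip_width: 0.0329
```

Handle underside on the rack. Release and rise.

Call:
{"fn": "arm_command", "kwargs": {
  "delta_pos": [
    [-0.03,0,0],
    [0,0,0],
    [0,0,0],
    [0,0,0]
  ],
  "rotation": [
    [0,0,0],
    [0,0,0],
    [0,0,0],
    [0,0,0]
  ],
  "gripper": -0.5
}}

```text
clock: 25.55
position: [0.5293, -0.1266, 0.1265]
tool_rot: [1.647, 1.569, -0.628]
force: [-0.5, -0.9, 0.3]
grip_width: 0.0642
```

Call:
{"fn": "arm_command", "kwargs": {
  "delta_pos": [
    [-0.3,0,0],
    [-0.6,0,0],
    [-0.8,0,0],
    [-0.8,0,0],
    [-0.8,0,0],
    [-0.5,0,0]
  ],
  "rotation": [
    [0,0,0],
    [0,0,0],
    [0,0,0],
    [0,0,0],
    [0,0,0],
    [0,0,0]
  ]
}}

```text
clock: 26.15
position: [0.5282, -0.1258, 0.2461]
tool_rot: [-1.247, 1.57, 2.762]
force: [-0.5, 0.3, 1.0]
grip_width: 0.0637
```

Call:
{"fn": "arm_command", "kwargs": {
  "delta_pos": [
    [-0.5,0.6,0.6],
    [-0.5,0.6,0.6],
    [-0.3,0.6,0.6],
    [0,0.6,0.6],
    [0,0.6,0.6],
    [0,0.6,0.6],
    [0,0.4,0.4],
    [0,0,0]
  ],
  "rotation": [
    [0,0,0],
    [0,0,0],
    [0,0,0],
    [0,0,0],
    [0,0,0],
    [0,0,0],
    [0,0,0],
    [0,0,0]
  ]
}}

```text
clock: 26.95
position: [0.5434, -0.3001, 0.2962]
tool_rot: [2.048, 1.563, -0.222]
force: [-0.8, 0.9, -0.6]
grip_width: 0.0644
```

```bash
python3 shoe.py; python3 - <<'E'
from h import *
t=snap('top','t9.png'); s=snap('scene','s9.png')
a=np.hstack([cv2.resize(s[100:300,180:460],(560,400)),cv2.resize(t[160:260,365:425],(240,400))])
b=np.hstack([cv2.resize(t[155:255,215:415],(400,200)),cv2.resize(cv2.imread('pics/top0.png')[155:255,215:415,::-1],(400,200))])
cv2.imwrite('pics/fin.png',np.clip(np.vstack([a,b])[:,:,::-1]*1.4,0,255).astype(np.uint8))
E
```

```text
[87, 87, 87, 86, 87, 88, 88, 88, 87, 84, 78, 68, 66, 69, 76, 84]
t 27.0 h 40.6 ex 142.3 ey -499.2 mm tilt 29.6 th 33.9 F(U,e1,e2) [ 0.3 -0.   0.9] Mu 0.00 q [ 0.72  0.5  -0.46  1.54  0.23  1.15 -0.49] w 0.0643
fix:[[3.17, -13.22, -11.54]] x1 rot [-0.0, 2.38, 4.07]
```

View pics/fin.png

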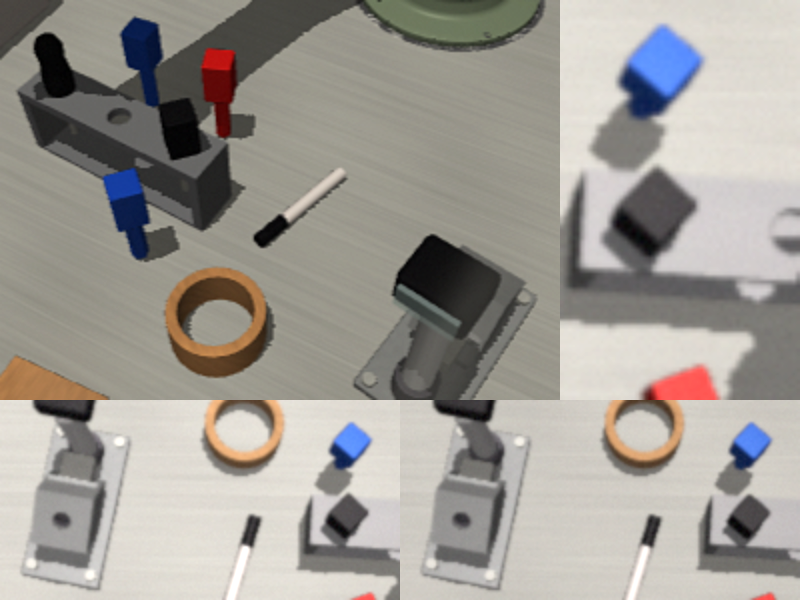

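The final picture shows the key upright in its original hole. The screwdriver, tape and marker haven't moved, and the shoe stayed forward at the post. Handing in.

```bash
python3 -c "
from workcell import bot
print(bot.job_done())"
```

```text
the job is handed in; nothing more can be done
None
```

The clamp is turned to its stop as far as I could measure, and the key is back upright in the end hole it came from. I handed the job in at about 27 s of the 72 s allowed.

**What I did:** I took the black square-handled key from the rack and felt it into the socket. I turned it clockwise in three strokes of roughly a quarter turn, letting go and taking a fresh grip twice while the key stayed in the socket. Then I pulled it out and hung it back.

**Checks that support a tight clamp:**
- **Shoe:** it moved about 9–10 mm toward the post, then stayed put through further turning, while I pulled the key out, and in the last picture.
- **Torque:** it rose from the usual 0.15–0.2 N m to about 0.4 N m three times; I took this as the stop.
- **Last picture:** the key stands upright in its hole, and the gripper is clear of everything. The screwdriver, tape and marker look unmoved.

**What disagreed or went wrong:**
- **Skipping key:** at the stop the key seemed to skip in the socket instead of the torque climbing further, so I judged tightness from the shoe and these torque peaks. The cam angle itself isn't reported.
- **Seating depth:** the scene camera put the handle about 2–3 mm higher than a fully seated key, while the arm's reading agreed with the socket floor.
- **Wrist force:** two pushes while I was feeling for the socket reached about 97 N and 105 N. Both were under the 120 N limit, but harder than I intended.

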